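Comb into its foam cut-out, keeper and lock over it

TASK

Put the tortoiseshell comb away in the foam-lined tray: press it fully home, flat, into its cut-out (it fits only one way round). Then swing the wide brass keeper bar all the way across the comb, and after it the narrow lock bar all the way round against the keeper. Leave the other things on the glass where they are.

Things in the scene. Friction and masses are not known exactly. Their poses are not given: they have to be found in the camera images.
- comb: Loose brown plastic comb, 165 mm long, 14 thick, 60 g, flat on the glass (92 mm above the work surface), z up, any yaw. From above an L: toothed head x 0 to 80, y -22 to 22 mm; handle x -85 to 0, y 4 to 22 mm; straight spine at y = 22. Origin: underside, where head meets handle, mid-width of the head. Mass centre x 15, y 4 mm. Grip the head across y (44 mm wide) near x = 20 mm.
- tray: Fixed wooden tray, 252 mm (own x) by 212 mm (own y) by 24 mm high, filled level with its rim with grey foam. Origin: centre of the underside, on the glass; z up. In the half at +y lies the L-shaped cut-out for the comb; in the half at -y two brass levers turn on upright pivots just above the foam.
- pocket (a point): Floor of the comb's L-shaped cut-out, axes as the tray's; the comb's origin and axes coincide with it when fully home (top then 4 mm above the foam). Cut-out 10 mm deep, 1.5 mm wider than the comb all round. Two springy foam bumps at x = 20 mm pinch the head: set in, the comb stops about 3 mm deep; press on its top there, with about 5 to 12 N, until it meets the floor.
- keeper (a joint): Wide keeper bar's angle, rad, 0 to 1.57, starts 0 to 0.2. At 0 it points to the tray's -x from its pivot; growing, it turns clockwise from above, to the tray's +y at 1.57, across the comb's head. Light friction, stays put. Bar 90 mm long, 18 wide, underside 6 mm and top 14 mm above the foam: a comb not fully home gets in its way.
- keeper_knob (a point): Centre of the graspable part of the keeper's upright round wooden knob: 14 mm diameter, 32 mm tall, standing on the bar 70 mm from the pivot; its top is 14 mm above this point (46 mm above the foam), the bar's top 18 mm below this point.
- keeper_pivot (a point): Point on the keeper's upright pivot axis, level with the bar's top (14 mm above the foam). Axes parallel to the tray's. At tray x = +60, y = -30 mm.
- lock (a joint): Narrow lock bar's angle, rad, 0 to 1.57, starts 0 to 0.15. At 0 it points to the tray's -y from its pivot; growing, it turns anticlockwise from above, to the tray's +x at 1.57, its end then beside the keeper bar, which cannot turn back. Light friction, stays put. Bar 98 mm long, 12 wide, as high as the keeper bar, which stands in its way until swung right across.
- lock_knob (a point): Centre of the graspable part of the lock's upright round wooden knob, of the same size as the keeper's, standing on the bar 75 mm from the pivot; its top is 14 mm above this point, the bar's top 18 mm below.
- lock_pivot (a point): Point on the lock's upright pivot axis, level with the bar's top. Axes parallel to the tray's. At tray x = -50, y = -12 mm.
- mug: White enamel mug, 80 mm across and 80 mm tall, near the left edge of the glass; origin under its centre. Leave alone. (Beyond it, in the glass's far left corner, stands a fixed wooden jewellery chest, 130 x 180 mm and 200 mm tall, its swing door ajar.)
- bell: Chrome hand bell, 52 mm across, 69 mm tall, at the back of the glass; origin under its centre. Leave alone. (To its right, in the glass's far right corner, stands a fixed small mirror in a plastic frame, 110 mm wide and 140 mm tall.)
- polish: Small amber nail-polish bottle, 30 mm across, 65 mm tall, at the near left of the glass; origin under its centre. Leave alone.
- tin: Round flat metal tin, 56 mm across, 26 mm tall, at the near right of the glass; origin under its centre. Leave alone.
- bangle: Brass bangle, 68 mm across, 12 mm tall, lying near the right edge of the glass; origin under its centre. Leave alone.
Not all that is in view belongs to the job. Of the things that look like the comb, the smaller one is meant.

How it is judged:
By the outcome, as a careful person would: the job done as asked, in the order asked, and still so for the second after the job is handed in, with the robot touching nothing.
It also fails if it takes over 58 s, if anything falls off the work surface, if the arm or the gripper's body presses on something with over 40 N, if the wrist force passes 120 N, or if a joint passes its speed limit or range.

ROBOT

A 7-joint arm with a two-finger parallel gripper is mounted at the origin on the work surface. World frame = base frame: x ahead of the robot, y to its left, z up, the work surface at z = 0. Lengths are in m, angles in rad, forces in N, time in s.
With the tool pointing down it reaches from about 0.4 to 0.875 m from the base axis. Payload 19.3 kg.
Tool frame: the origin (TCP) lies at the very end of the fingers, on their centre line; the grasp point (between the pads) lies 19 mm behind it; x points along the fingers, y is the direction in which the jaws open and shut, and the axes are right-handed (so a half turn about x gives the same grasp; the last joint's range is limited). The gripper opens to 85 mm and grips with 20 to 120 N. Pads are 22 mm wide; open, the fingers measure 114 mm over their backs; the gripper's body (76 mm by 85 mm) begins 54 mm behind the grasp point. The pads swing forward as they close: fully open they stand 13 mm farther back than shut.
Start: joints at [1.057, 0.521, -0.036, 1.599, 0.021, 1.021, -0.113], TCP at [0.268, -0.564, 0.231] pointing down, gripper open.
Joint ranges: [-2.91, 2.91], [-0.3, 2.13], [-1.5, 1.42], [0.17, 2.43], [-1.26, 4.41], [0.16, 1.93], [-2.52, 2.52]. Speed limits (rad/s): [1.89, 1.89, 2.39, 2.39, 3.01, 3.01, 3.01].

INTERFACE

Orientations are given as [roll, pitch, yaw] about the fixed x, y, z axes, in that order (R = Rz(yaw) Ry(pitch) Rx(roll)).
In Python, from workcell import bot, grab_frame, job_done gives the robot as it stands.
- The arm moves only by the shell command python3 -m pendant 'ROWS' [OPENING] [FORCE]. ROWS is JSON, a list of rows, each a list of 4 numbers: the shift along the tool's x, y, z in mm, then the turn about the tool's x in degrees. A call has 1 to 12 rows; each row shifts and turns the commanded pose from where the row before left it, along the tool's axes as they then stand; what a row does not reach is not made up. A row lasts 1/8 s, in which the tool goes at most 62.5 mm and 10.7 degrees, less where a joint would pass 70% of its speed; a pose out of reach is approached as far as the arm can. A call is refused whole if a number of a shift passes 62.5 or a number of a turn 10.7, either way. A call with a gripper value outside its range is refused whole. OPENING is the opening, from -1 (shut) to 1 (fully open), set as the call begins (- or left out, the last holds). The fingers move at their own pace and stop on an object; FORCE is the grip in N (left out, the last holds). Time passes only in rows, so rows that do not move let the fingers close. It gives the time, the measured TCP pose, the force and the opening at its end, in the units of the state.
- bot.observe(): the state, without advancing time (a new reading comes with each control period).
- grab_frame(name): name is "scene" or "top" or "wrist"; returns a dict with "img" (480x640x3 uint8, red, green, blue), "fovy" (degrees; the focal length in pixels is half the picture's height over the tangent of half this angle, whatever the lens; pixels are square), "cx", "cy" (the principal point, pixels), "R" (3x3) and "t" (3): a world point X has camera coordinates R X + t. Camera axes: x right, y down, z forward; pixel columns grow to the right and rows downward; lengths in m; the calibration is good to about 2 mm. A picture is of the moment at which its call begins. There is no depth.
- job_done(): hands the job in, once; it reports no verdict.
The state is a dict: "clock": time; "qpos": joint angles; "qd": joint speeds; "joint_efforts": joint torques, N m; "position": TCP position; "tool_rot": TCP orientation; "force": force on the tool from outside, world axes, zero at the start; "moment": the same for the moment, N m; "grip_width": finger opening in m.
Only numpy, scipy, OpenCV 4.12 (cv2) and the standard library are available. Lean on these libraries where they do the work, as an engineer would, in place of code of your own. Each camera call takes 0.05 s, during which the arm holds its last target.

## Working session

There is one attempt and no reset: what is moved stays moved. The work goes in short steps, Python scripts to look and compute and a shell command to move; the robot and the scene stay as the last step left them, time stands still between calls to the robot, and variables do not carry over. Pictures are saved under pics/ and viewed, and the job is handed in when it is done.

```bash
ls; mkdir -p pics
python3 - <<'E'
from workcell import bot, grab_frame
import cv2
for n in ("scene","top","wrist"):
    f=grab_frame(n); cv2.imwrite(f"pics/{n}0.png",f["img"][:,:,::-1]); print(n,f["fovy"],f["cx"],f["cy"],f["R"],f["t"])
print(bot.observe())
E
```

```text
pics
scene 42.30386975395196 314.1829809125906 247.60393270740587 [[-2.50993646e-01  9.67988472e-01  7.12707809e-04]
 [ 7.34050917e-01  1.90814889e-01 -6.51735321e-01]
 [-6.31008273e-01 -1.63058261e-01 -7.58446150e-01]] [ 0.12216922 -0.29709104  1.64627753]
top 48.61896743039008 316.2825096808444 247.25729631280518 [[-0.02135982 -0.99957724  0.01972569]
 [-0.99409527  0.01913487 -0.10681031]
 [ 0.10638771 -0.02189067 -0.99408373]] [-0.01196057  0.52607223  1.25929198]
wrist 61.28493783928127 318.48956145011937 241.0067655314363 [[ 4.29662962e-01 -9.02989206e-01 -4.83807122e-04]
 [-8.64591409e-01 -4.11546871e-01  2.88289557e-01]
 [-2.60521468e-01 -1.23449049e-01 -9.57543157e-01]] [-0.62352406 -0.03733075  0.37945272]
{'clock': 0.15, 'qpos': array([ 1.05681563,  0.5218778 , -0.03631672,  1.59988449,  0.02116424,
        1.02108814, -0.11283491]), 'qd': array([ 0.00067041, -0.00204759,  0.00195373, -0.00166537,  0.00062685,
        0.00045388,  0.0007665 ]), 'joint_efforts': array([ 2.27406883e-03, -9.27382135e+01,  1.98083594e+00, -3.70044816e+01,
        1.80750451e-02,  6.45758410e-03,  5.01691454e-05]), 'position': array([ 0.26821349, -0.56423736,  0.23085495]), 'tool_rot': array([-1.53232483,  1.56992172,  2.05297344]), 'force': array([0.17950198, 0.35741399, 0.27367239]), 'moment': array([-0.05429237,  0.00123647, -0.00785917]), 'grip_width': 0.08562271289779015}
```

View pics/top0.png

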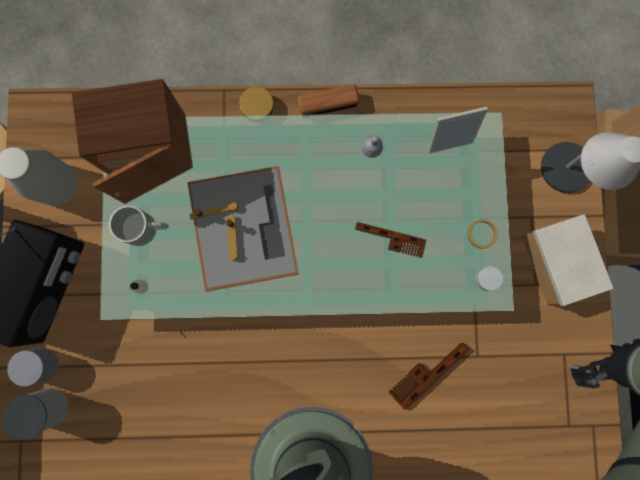

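View pics/scene0.png

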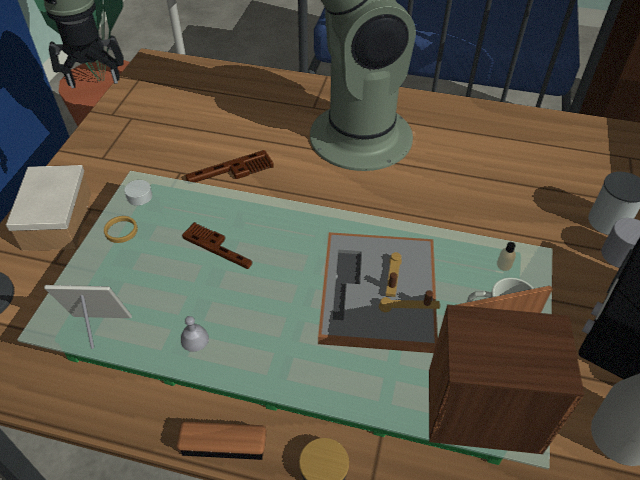

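View pics/wrist0.png

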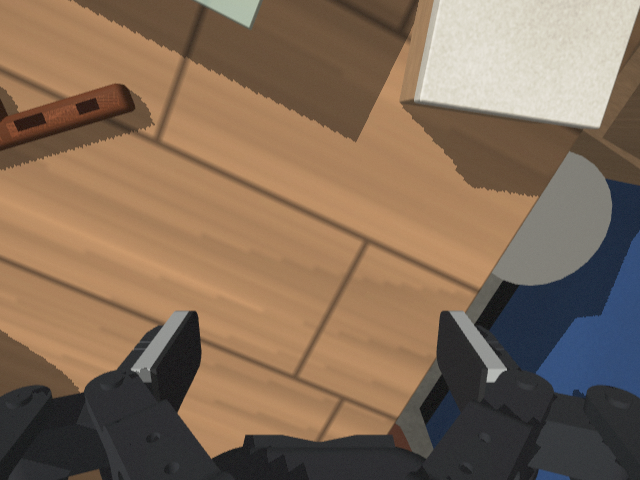

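```bash
cat > h.py <<'E'
import numpy as np, cv2
from scipy.spatial.transform import Rotation as Ro
from workcell import bot, grab_frame
def K(f):
    fl=240/np.tan(np.radians(f["fovy"])/2); return np.array([[fl,0,f["cx"]],[0,fl,f["cy"]],[0,0,1]])
def cast(f,px,z):
    px=np.atleast_2d(np.float64(px)); d=np.c_[px,np.ones(len(px))]@np.linalg.inv(K(f)).T@f["R"]
    o=-f["R"].T@f["t"]; s=(z-o[2])/d[:,2]; return o+d*s[:,None]
def proj(f,X):
    X=np.atleast_2d(X); c=X@f["R"].T+f["t"]; c=c@K(f).T; return c[:,:2]/c[:,2:]
def save(name,f,box=None,scale=1,pts=None):
    im=f["img"][:,:,::-1].copy(); x0,y0,x1,y1=box or (0,0,640,480)
    im=cv2.resize(im[y0:y1,x0:x1],None,fx=scale,fy=scale,interpolation=cv2.INTER_CUBIC)
    if pts is not None:
        for p in pts: cv2.circle(im,tuple(int(round(v)) for v in (p-[x0,y0]+.5)*scale),3,(255,0,255),1)
    cv2.imwrite(f"pics/{name}.png",im)
def tool():
    s=bot.observe(); return s["position"],Ro.from_euler("xyz",s["tool_rot"]).as_matrix(),s
E
python3 - <<'E'
from h import *
f=grab_frame("top"); np.savez("top0.npz",**f)
save("topcrop_comb",f,(340,200,500,300),5)
save("topcrop_tray",f,(170,150,320,300),4)
g=grab_frame("scene"); np.savez("scene0.npz",**g)
save("scenecrop_tray",g,(310,220,450,360),4)
print(tool()[1].round(3))
hsv=cv2.cvtColor(f["img"],cv2.COLOR_RGB2HSV)
for p in [(408,232),(400,236),(295,240),(260,260),(350,160)]: print(p,hsv[p[1],p[0]],f["img"][p[1],p[0]])
E
```

```text
[[-0.     0.429 -0.903]
 [ 0.    -0.903 -0.429]
 [-1.    -0.     0.   ]]
(408, 232) [ 72  56 146] [114 146 127]
(400, 236) [ 11 193  94] [94 48 23]
(295, 240) [ 60  27 143] [128 143 128]
(260, 260) [ 60   4 123] [121 123 121]
(350, 160) [ 71  56 146] [114 146 126]
```

View pics/topcrop_comb.png

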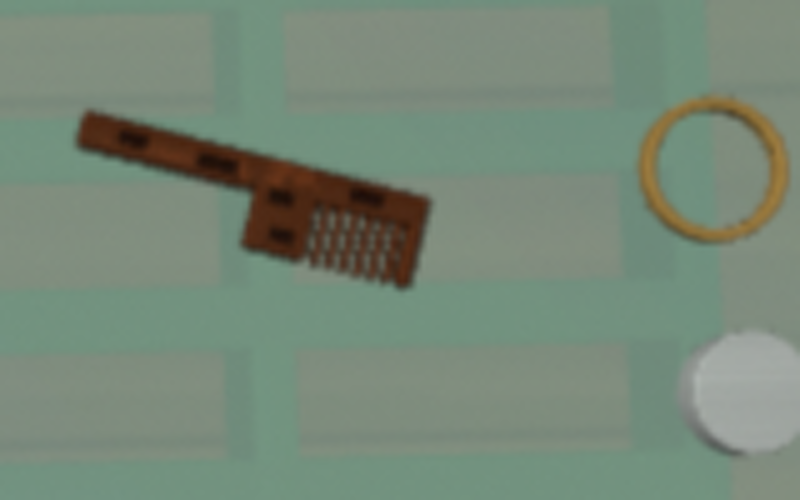

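View pics/topcrop_tray.png

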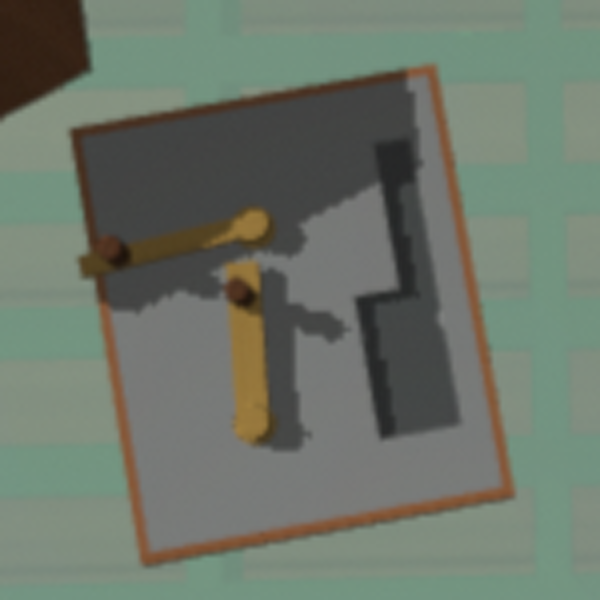

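View pics/scenecrop_tray.png

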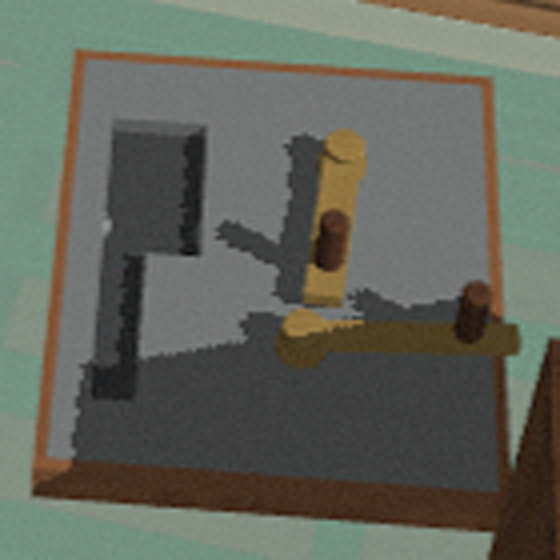

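Run:
```python
from h import *
f=dict(np.load("top0.npz")); print("cam",-f["R"].T@f["t"])
hsv=cv2.cvtColor(f["img"],cv2.COLOR_RGB2HSV)
# comb
m=((hsv[...,0]<20)&(hsv[...,1]>120)&(hsv[...,2]<170)).astype(np.uint8); 
mm=np.zeros_like(m); mm[210:270,345:440]=m[210:270,345:440]
mm=cv2.morphologyEx(mm,cv2.MORPH_CLOSE,np.ones((3,3)))
c=max(cv2.findContours(mm,0,cv2.CHAIN_APPROX_NONE)[0],key=cv2.contourArea)
W=cast(f,c[:,0],0.106)[:,:2].astype(np.float32)
r=cv2.minAreaRect(W); print("comb rect",r, cv2.boxPoints(r))
# tray
g=((hsv[...,0]>45)&(hsv[...,0]<90)&(hsv[...,1]>35)).astype(np.uint8)
mt=((hsv[...,1]<25)|((hsv[...,0]<25)&(hsv[...,1]>60))).astype(np.uint8)
t=np.zeros_like(mt); t[162:296,183:303]=mt[162:296,183:303]
t=cv2.morphologyEx(t,cv2.MORPH_OPEN,np.ones((3,3)))
c=max(cv2.findContours(t,0,cv2.CHAIN_APPROX_NONE)[0],key=cv2.contourArea)
cv2.imwrite("pics/mask.png",t*255)
a=cv2.approxPolyDP(cv2.convexHull(c),5,True)[:,0]; print(a); print(cast(f,a,0.116))
W=cast(f,c[:,0],0.116)[:,:2].astype(np.float32); r=cv2.minAreaRect(W); print(r)
```

```text
cam [0.38873725 0.0055449  1.30826753]
comb rect ((0.5322199463844299, -0.1870318204164505), (0.16113291680812836, 0.041486237198114395), 74.75353240966797) [[ 0.4910202  -0.25930777]
 [ 0.5310463  -0.27021748]
 [ 0.5734197  -0.11475587]
 [ 0.5333936  -0.10384616]]
[[278 166]
 [297 274]
 [205 290]
 [188 182]]
[[0.7052755  0.06302432 0.116     ]
 [0.45683508 0.02384268 0.116     ]
 [0.42531532 0.22937253 0.116     ]
 [0.67133669 0.26813914 0.116     ]]
((0.5642021298408508, 0.14842957258224487), (0.25262537598609924, 0.21802614629268646), 9.39333724975586)
```

View pics/mask.png

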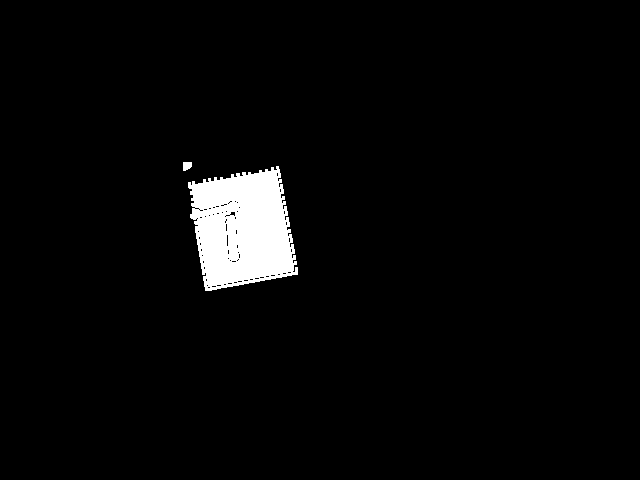

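The two lookalikes in the top view are the comb on the glass at (392,240) and one on the bare table at (430,375). The one on the glass is smaller and lies where the description says, so it is the one meant; the enlarged crop confirms an L shape with its head to the right. The tray is at about (243,228), with its +y half on the right.

```bash
cat > delta.py <<'E'
# usage: delta.py x y z yaw_deg(tool y axis): shift still to go in tool axes (mm), turn (deg)
import sys
from h import *
p,R,s=tool(); x,y,z,yw=map(float,sys.argv[1:5])
d=R.T@(np.array([x,y,z])-p)*1000
cur=np.degrees(np.arctan2(R[1,1],R[0,1])); t=-((yw-cur+180)%360-180)
print("pos",p.round(4),"yaw_y %.2f"%cur,"clock %.2f"%s["clock"],"F",s["force"].round(1),"grip %.4f"%s["grip_width"],"q7 %.2f"%s["qpos"][6],"downerr %.2f deg"%np.degrees(np.arccos(-R[2,0])))
print("shift mm",d.round(1),"turn deg %.2f"%t)
E
python3 delta.py .5263 -.2087 .26 -15.25
python3 -m pendant '[[-30,0,0,0],[0,-26,-48,0],[0,-26,-48,0],[0,-26,-48,0],[0,-26,-48,0],[0,-26,-48,0],[0,-26,-48,0],[0,-26,-48,0],[0,-26,-48,0],[0,0,0,0],[0,0,0,0]]' 1
python3 delta.py .5263 -.2087 .26 -15.25
```

```text
pos [ 0.2682 -0.5644  0.231 ] yaw_y -64.58 clock 0.25 F [-0.1 -0.5 -0.9] grip 0.0854 q7 -0.11 downerr 0.03 deg
shift mm [ -28.9 -210.5 -385.8] turn deg -49.33
clock: 1.62
position: [0.5256, -0.212, 0.2612]
tool_rot: [0.066, 1.57, -2.631]
force: [0.1, -0.6, 0.1]
grip_width: 0.0854
pos [ 0.5256 -0.212   0.2612] yaw_y -64.57 clock 1.62 F [ 0.1 -0.6  0.1] grip 0.0854 q7 -0.92 downerr 0.03 deg
shift mm [ 1.2 -2.7 -2. ] turn deg -49.32
```

```bash
python3 -m pendant '[[0,-2.7,-2,0],[0,0,0,-10],[0,0,0,-10],[0,0,0,-10],[0,0,0,-10],[0,0,0,-9.3],[0,0,0,0],[0,0,0,0]]' 1
python3 - <<'E'
from h import *
f=grab_frame("wrist"); np.savez("w1.npz",**f); save("w1",f)
p,R,s=tool(); print(p,R.round(3)); print("cam",-f["R"].T@f["t"])
E
python3 delta.py .5263 -.2087 .26 -15.25
```

```text
clock: 2.62
position: [0.5263, -0.2089, 0.2613]
tool_rot: [0.427, 1.571, -1.415]
force: [0.6, -0.3, -0.1]
grip_width: 0.0853
[ 0.52634401 -0.2087177   0.26133263] [[ 0.     0.964 -0.267]
 [-0.    -0.267 -0.964]
 [-1.     0.     0.   ]]
cam [ 0.54565782 -0.13673442  0.40433611]
pos [ 0.5263 -0.2087  0.2613] yaw_y -15.49 clock 2.67 F [ 0.4 -0.2  0.3] grip 0.0854 q7 -0.14 downerr 0.01 deg
shift mm [ 1.3 -0.  -0. ] turn deg -0.24
```

View pics/w1.png

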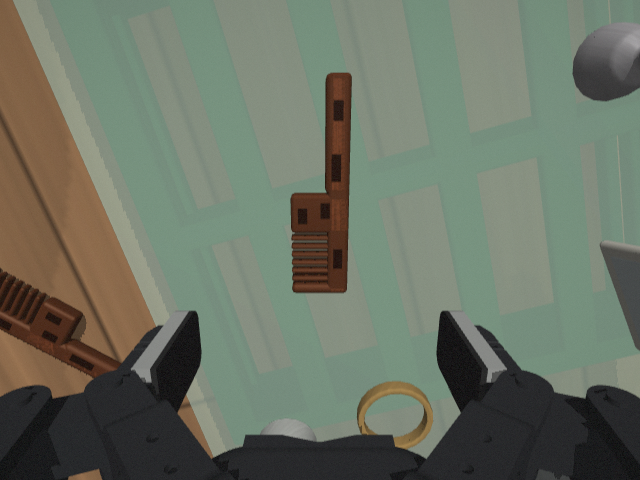

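Run:
```python
from h import *
f=dict(np.load("w1.npz"))
hsv=cv2.cvtColor(f["img"],cv2.COLOR_RGB2HSV)
m=((hsv[...,0]<20)&(hsv[...,1]>120)).astype(np.uint8); mm=np.zeros_like(m); mm[50:305,270:375]=m[50:305,270:375]
mm=cv2.morphologyEx(mm,cv2.MORPH_CLOSE,np.ones((9,9)))
c=max(cv2.findContours(mm,0,cv2.CHAIN_APPROX_NONE)[0],key=cv2.contourArea)
for z in (.106,.104):
    W=cast(f,c[:,0],z)[:,:2].astype(np.float32); r=cv2.minAreaRect(W); print(z,r,cv2.boxPoints(r))
save("w1crop",f,(260,50,400,310),2.3)
# spine line: right edge per row
def edge(rows,side):
    P=[]
    for y in rows:
        xs=np.where(mm[y])[0]; P.append(((xs.max()+.5) if side>0 else xs.min()-.5,y))
    return np.array(P)
s=cast(f,edge(range(85,285,4),1),.106)[:,:2]
v=cv2.fitLine(s.astype(np.float32),cv2.DIST_HUBER,0,.01,.01).ravel(); print("spine",v,np.degrees(np.arctan2(v[1],v[0])))
l=cast(f,edge(range(85,185,4),-1),.106)[:,:2]
v=cv2.fitLine(l.astype(np.float32),cv2.DIST_HUBER,0,.01,.01).ravel(); print("handle inner",v,np.degrees(np.arctan2(v[1],v[0])))
p,R,_=tool()
print("tcp proj on comb top, in pixel",proj(f,[p[0],p[1],.106]))
```

```text
0.106 ((0.532950758934021, -0.18606966733932495), (0.16174918413162231, 0.04301503673195839), 74.393310546875) [[ 0.4904783  -0.2581763 ]
 [ 0.53190744 -0.26974872]
 [ 0.57542324 -0.11396304]
 [ 0.5339941  -0.10239062]]
0.104 ((0.5328656435012817, -0.1864003986120224), (0.1628335416316986, 0.04330337420105934), 74.39332580566406) [[ 0.49010852 -0.25899044]
 [ 0.53181535 -0.27064043]
 [ 0.5756228  -0.11381036]
 [ 0.53391594 -0.10216036]]
spine [ 0.2688686   0.96317685  0.55471146 -0.18819033] 74.403046
handle inner [ 0.2628089   0.9648479   0.5480042  -0.14820889] 74.7632
tcp proj on comb top, in pixel [[318.90949032 221.38290149]]
```

View pics/w1crop.png

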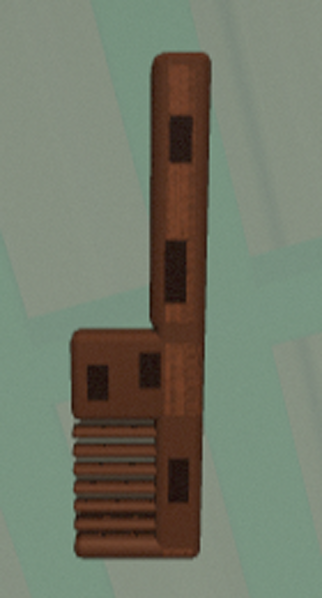

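The wrist view shows the comb's head at columns 292–350, rows 193–293, with the TCP axis landing at (319,221), which is about comb x = 20. Both views agree to about 1 mm, so I'm descending and gripping.

```bash
python3 -m pendant '[[35,0,0,0],[35,0,0,0],[35,0,0,0],[30,0,0,0],[20,0,0,0],[12,0,0,0],[0,0,0,0]]' 1 30
python3 delta.py .5266 -.2083 .094 -15.5
python3 -m pendant '[[0,0,0,0],[0,0,0,0],[0,0,0,0],[0,0,0,0],[0,0,0,0],[0,0,0,0],[0,0,0,0],[0,0,0,0]]' -1 30
python3 delta.py .5266 -.2083 .094 -15.5
python3 - <<'E'
from h import *
f=grab_frame("wrist"); save("w2",f)
f=grab_frame("scene"); save("s2",f,(140,180,300,300),5)
E
```

```text
clock: 3.55
position: [0.5263, -0.2083, 0.0939]
tool_rot: [-1.573, 1.57, 2.872]
force: [-0.2, -0.9, -0.3]
grip_width: 0.0853
pos [ 0.5263 -0.2083  0.0939] yaw_y -15.32 clock 3.55 F [-0.2 -0.9 -0.3] grip 0.0853 q7 -0.23 downerr 0.05 deg
shift mm [-0.1  0.3 -0.1] turn deg 0.18
clock: 4.55
position: [0.5268, -0.2086, 0.0951]
tool_rot: [1.396, 1.57, -0.442]
force: [-1.6, 0.1, 6.7]
grip_width: 0.0432
pos [ 0.5268 -0.2086  0.0951] yaw_y -15.29 clock 4.55 F [-1.6  0.1  6.7] grip 0.0432 q7 -0.23 downerr 0.05 deg
shift mm [ 1.1 -0.2 -0.2] turn deg 0.21
```

View pics/w2.png

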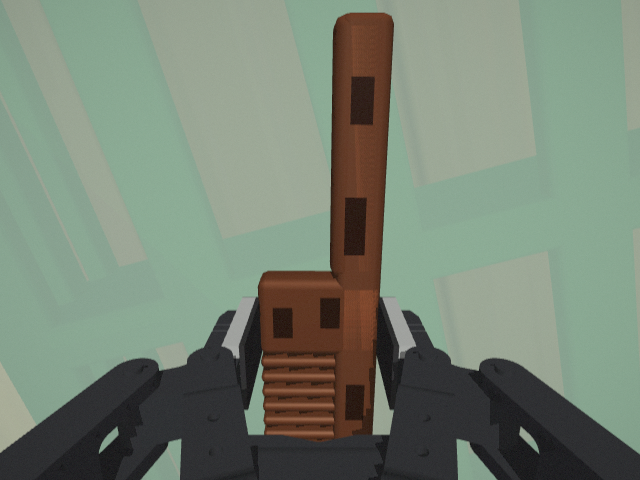

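View pics/s2.png

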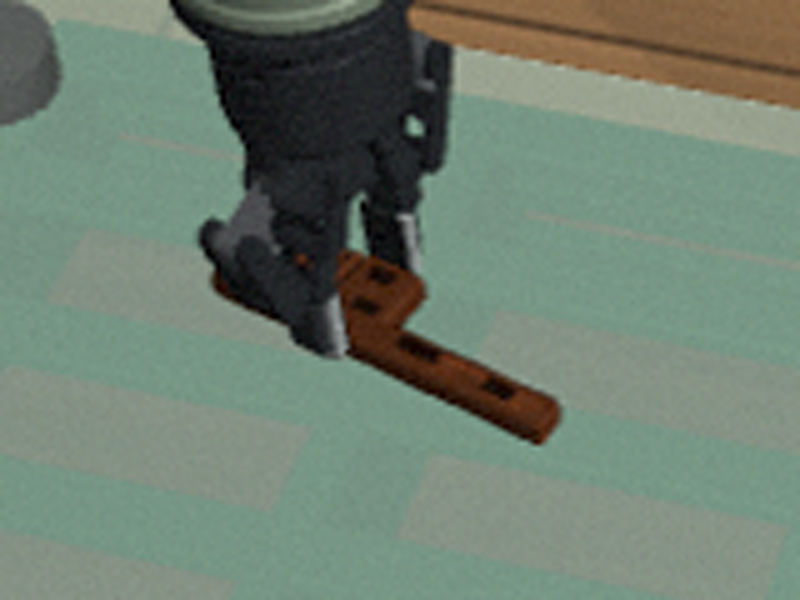

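```bash
python3 -m pendant '[[0,0,0,0],[0,0,0,0],[0,0,0,0],[-4,0,0,0],[-4,0,0,0],[0,0,0,0]]' 0.4 30
python3 delta.py .5266 -.2083 .101 -15.5
python3 -m pendant '[[0,0,0,0],[0,0,0,0],[0,0,0,0],[0,0,0,0],[0,0,0,0],[0,0,0,0]]' -1 30
python3 delta.py .5266 -.2083 .101 -15.5
python3 -m pendant '[[-10,0,0,0],[-30,0,0,0],[-40,0,0,0],[-40,0,0,0],[0,0,0,0],[0,0,0,0]]' -1 30
python3 delta.py .5266 -.2083 .101 -15.5
python3 - <<'E'
from h import *
f=grab_frame("wrist"); save("w3",f); np.savez("w3.npz",**f)
f=grab_frame("scene"); save("s3",f,(140,120,300,240),5)
E
```

```text
clock: 5.4
position: [0.5267, -0.2086, 0.1027]
tool_rot: [1.48, 1.57, -0.357]
force: [-0.3, 0.6, -0.5]
grip_width: 0.0599
pos [ 0.5267 -0.2086  0.1027] yaw_y -15.28 clock 5.40 F [-0.3  0.6 -0.5] grip 0.0599 q7 -0.23 downerr 0.04 deg
shift mm [ 1.7 -0.2 -0.2] turn deg 0.22
clock: 6.15
position: [0.5265, -0.2085, 0.1026]
tool_rot: [0.34, 1.571, -1.497]
force: [-3.2, 1.2, 8.0]
grip_width: 0.0421
pos [ 0.5265 -0.2085  0.1026] yaw_y -15.28 clock 6.15 F [-3.2  1.2  8. ] grip 0.0421 q7 -0.23 downerr 0.01 deg
shift mm [ 1.6  0.1 -0.2] turn deg 0.22
clock: 6.9
position: [0.5262, -0.2084, 0.222]
tool_rot: [-1.393, 1.57, 3.053]
force: [0.9, -0.6, -1.0]
grip_width: 0.0418
pos [ 0.5262 -0.2084  0.222 ] yaw_y -15.28 clock 6.90 F [ 0.9 -0.6 -1. ] grip 0.0418 q7 -0.16 downerr 0.02 deg
shift mm [121.    0.4  -0.2] turn deg 0.22
```

View pics/w3.png

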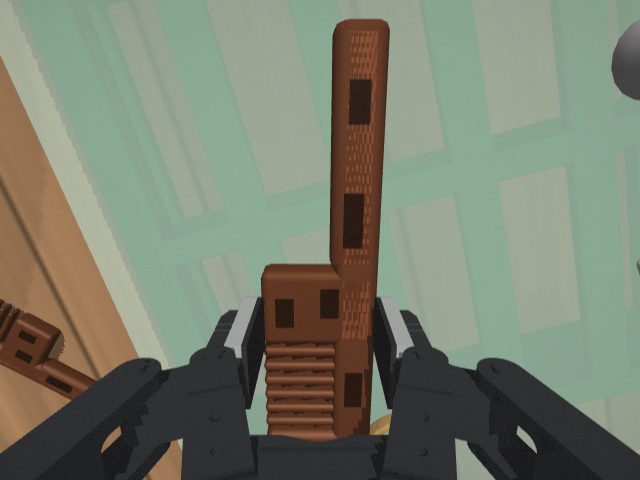

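View pics/s3.png

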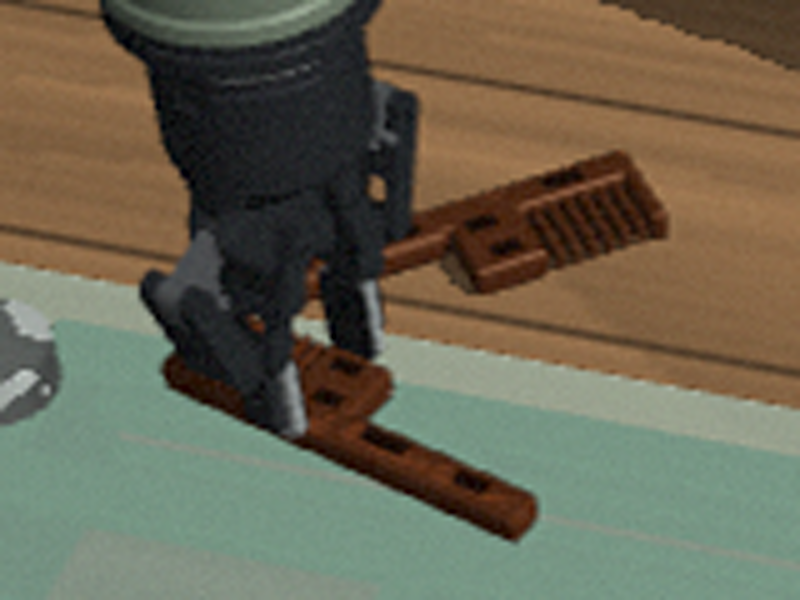

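Run:
```python
from h import *
f=dict(np.load("w3.npz")); p,R,s=tool()
cx=np.array([-np.sin(np.radians(15.28)),-np.cos(np.radians(15.28))]); cy=np.array([-cx[1],cx[0]])
px=[(360,19.5),(300,264.5),(391,24),(333,24),(382,240),(332,240),(263,300)]
for z in (.2254,.2234,.2214):
    W=cast(f,px,z)[:,:2]-p[:2]; print(z,[(round(w@cx*1000,1),round(w@cy*1000,1)) for w in W])
save("w3crop",f,(240,0,410,290),2)
```

```text
0.2254 [(np.float64(-104.0), np.float64(12.5)), (np.float64(-23.5), np.float64(-7.1)), (np.float64(-102.7), np.float64(22.2)), (np.float64(-102.7), np.float64(4.2)), (np.float64(-32.9), np.float64(22.6)), (np.float64(-32.9), np.float64(4.6)), (np.float64(-9.3), np.float64(-21.2))]
0.2234 [(np.float64(-104.4), np.float64(12.7)), (np.float64(-22.8), np.float64(-7.2)), (np.float64(-103.1), np.float64(22.5)), (np.float64(-103.1), np.float64(4.3)), (np.float64(-32.3), np.float64(22.9)), (np.float64(-32.3), np.float64(4.6)), (np.float64(-8.3), np.float64(-21.5))]
0.2214 [(np.float64(-104.8), np.float64(12.9)), (np.float64(-22.0), np.float64(-7.2)), (np.float64(-103.5), np.float64(22.8)), (np.float64(-103.5), np.float64(4.3)), (np.float64(-31.7), np.float64(23.2)), (np.float64(-31.7), np.float64(4.7)), (np.float64(-7.4), np.float64(-21.8))]
```

View pics/w3crop.png

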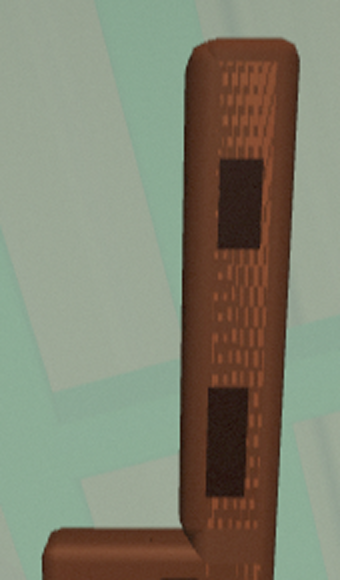

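Run:
```python
from h import *
f=dict(np.load("top0.npz"))
px=np.array([(376,146),(408,138),(460,425),(382,438),(357,298)])/4+[170,150]-.4
W=cast(f,px,.116)[:,:2]; a=np.radians(188.97); R=np.array([[np.cos(a),-np.sin(a)],[np.sin(a),np.cos(a)]])
print(W.round(4)); L=(W-[.5647,.1461])@R*1000; print(L.round(1))
tp=lambda p:(np.array([.5647,.1461])+R@np.array(p)/1000).round(4)
print("origin guess", tp([-2.5+0,50]))
```

```text
[[0.6589 0.0965]
 [0.6633 0.0782]
 [0.4983 0.051 ]
 [0.4918 0.0949]
 [0.5715 0.1081]]
[[-85.3  63.7]
 [-86.8  82.4]
 [ 80.5  83.6]
 [ 80.   39.2]
 [ -0.8  38.6]]
origin guess [0.575  0.0971]
```

```bash
python3 delta.py .567 .005 .25 -81.03
python3 -m pendant '[[-10,0,0,0],[-10,12,-41,0],[-8,12,-41,0],[0,12,-41,0],[0,12,-41,0],[0,12,-41,0],[0,0,0,0]]' -1 30
python3 -m pendant '[[0,0,0,10],[0,0,0,10],[0,0,0,10],[0,0,0,10],[0,0,0,10],[0,0,0,10],[0,0,0,5.75],[0,0,0,0],[0,0,0,0]]' -1 30
python3 delta.py .567 .005 .25 -81.03
python3 - <<'E'
from h import *
f=grab_frame("wrist"); save("w4",f); np.savez("w4.npz",**f)
E
```

```text
pos [ 0.526  -0.2083  0.2214] yaw_y -15.27 clock 7.00 F [ 0.3  0.6 -0.5] grip 0.0417 q7 -0.16 downerr 0.09 deg
shift mm [ -28.6  -16.7 -216.6] turn deg 65.76
clock: 7.88
position: [0.6392, -0.0226, 0.2501]
tool_rot: [-2.699, 1.569, 1.751]
force: [-0.4, 0.2, -0.8]
grip_width: 0.042
clock: 9.0
position: [0.6383, -0.0267, 0.2504]
tool_rot: [-0.109, 1.571, -3.092]
force: [0.1, -0.7, -1.6]
grip_width: 0.0423
pos [ 0.6383 -0.0267  0.2504] yaw_y -80.90 clock 9.00 F [ 0.1 -0.7 -1.6] grip 0.0423 q7 -1.51 downerr 0.01 deg
shift mm [  0.4 -42.6  65.3] turn deg 0.13
```

View pics/w4.png

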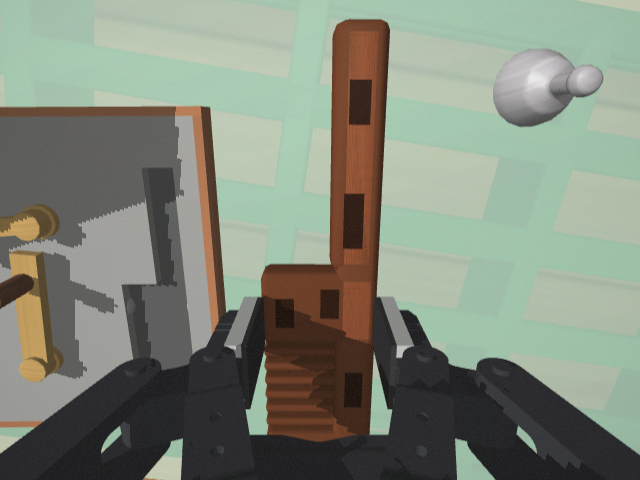

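```bash
python3 -m pendant '[[0,-15,30,0],[0,-15,30,0],[0,0,0,0],[0,0,0,0]]' -1 30
python3 delta.py .5543 .0837 .25 -81.03
python3 - <<'E'
from h import *
f=grab_frame("wrist"); save("w5",f); np.savez("w5.npz",**f); p,R,s=tool(); np.savez("t5.npz",p=p,R=R); save("w5c",f,(100,30,300,230),4 if 0 else 3)
E
```

```text
clock: 9.55
position: [0.5749, -0.0065, 0.2506]
tool_rot: [2.939, 1.57, -0.045]
force: [-0.7, 0.5, -0.4]
grip_width: 0.0419
pos [ 0.5749 -0.0065  0.2506] yaw_y -80.99 clock 9.55 F [-0.7  0.5 -0.4] grip 0.0419 q7 -1.56 downerr 0.04 deg
shift mm [  0.6 -92.3   6.2] turn deg 0.04
```

View pics/w5.png

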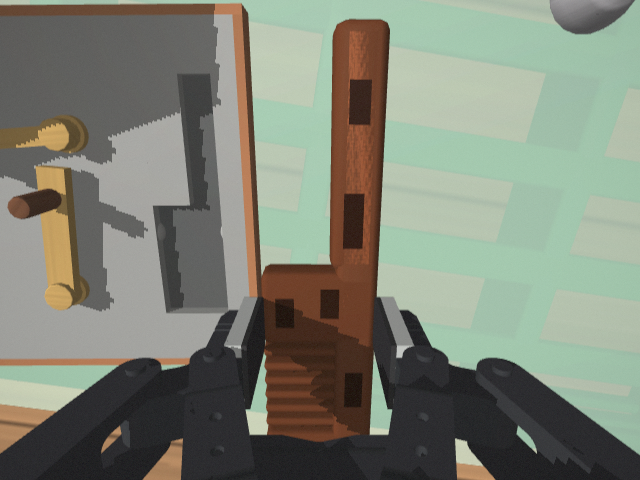

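View pics/w5c.png

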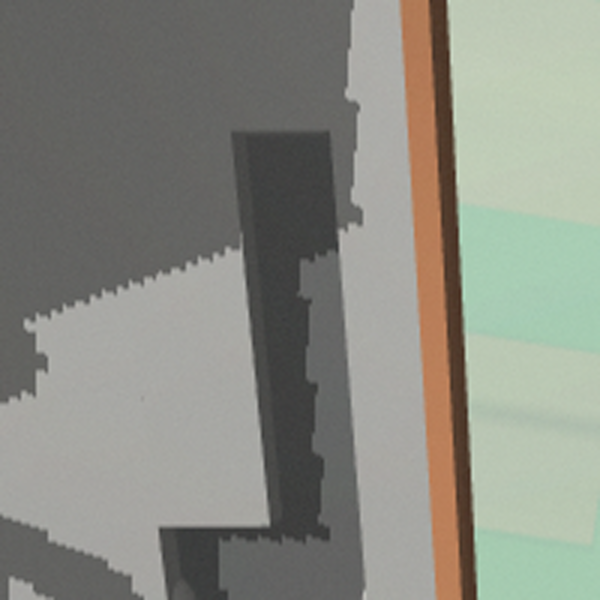

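Run:
```python
from h import *
f=dict(np.load("w5.npz")); save("w5d",f,(140,195,270,325),4.5)
```

```text
(no output)
```

View pics/w5d.png

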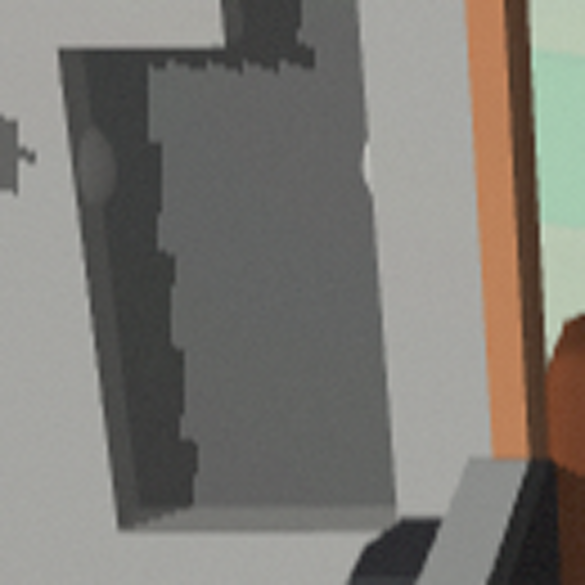

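Run:
```python
from h import *
f=dict(np.load("w5.npz")); t=np.load("t5.npz")
px=np.array([(177.3,73.7),(210.3,73.7),(189.3,205.3),(153.2,205.7),(166.4,312.8),(228.2,312.8)])-.35
M=np.array([(-86.5,2.5),(-86.5,23.5),(-1.5,2.5),(-1.5,-23.5),(81.5,-23.5),(81.5,23.5)])/1000
W=cast(f,px,.116)[:,:2]
A=np.c_[M-M.mean(0),np.zeros(6)]; B=np.c_[W-W.mean(0),np.zeros(6)]
R,_=Ro.align_vectors(B,A); R=R.as_matrix()[:2,:2]; o=W.mean(0)-R@M.mean(0)
yaw=np.degrees(np.arctan2(R[1,0],R[0,0])); print("origin",o.round(4),"yaw",yaw,"res mm",((W-(M@R.T+o))@R*1000).round(1).tolist())
print("scale",np.linalg.norm(B)/np.linalg.norm(A))
print("grip target",(o+R@[.020,0]).round(4),"tool y yaw",yaw+90)
# also pocket in tool frame
print("tool", t["p"])
```

```text
origin [0.575 0.088] yaw -170.70973104245758 res mm [[-0.0, 0.1], [0.1, 0.1], [0.2, -0.5], [0.3, 0.3], [-0.4, 0.2], [-0.2, -0.1]]
scale 0.9978375188881322
grip target [0.5553 0.0848] tool y yaw -80.70973104245758
tool [ 0.57498149 -0.00651991  0.25037493]
```

```bash
python3 delta.py .5553 .0848 .15 -80.85
python3 -m pendant '[[0,-30,0,0],[0,-30,0,0],[0,-30,5,0],[20,0,0,0],[40,0,0,0],[35,0,0,0],[0,0,0,0],[0,0,0,0]]' -1 30
python3 delta.py .5553 .0848 .135 -80.85
```

```text
pos [ 0.575  -0.0065  0.2504] yaw_y -81.00 clock 9.60 F [-0.9  0.2 -0.5] grip 0.0420 q7 -1.56 downerr 0.02 deg
shift mm [100.4 -93.3   5.2] turn deg -0.15
clock: 10.6
position: [0.5563, 0.0819, 0.1564]
tool_rot: [-3.043, 1.57, 0.255]
force: [-0.0, 0.3, -0.7]
grip_width: 0.0415
pos [0.5563 0.0819 0.1564] yaw_y -81.03 clock 10.60 F [-0.   0.3 -0.7] grip 0.0415 q7 -1.75 downerr 0.07 deg
shift mm [21.4 -3.   0.6] turn deg -0.18
```

```bash
python3 -m pendant '[[10,-3,0.6,-0.2],[10,0,0,0],[0,0,0,0],[0,0,0,0]]' -1 30
python3 delta.py .5553 .0848 .135 -80.85
python3 - <<'E'
from h import *
f=grab_frame("wrist"); save("w6",f); np.savez("w6.npz",**f)
f=grab_frame("top"); save("t6",f,(170,150,320,300),4)
E
```

```text
clock: 11.1
position: [0.5545, 0.0848, 0.1354]
tool_rot: [-2.975, 1.571, 0.326]
force: [0.6, -0.2, -0.6]
grip_width: 0.0422
pos [0.5545 0.0848 0.1354] yaw_y -80.82 clock 11.10 F [ 0.6 -0.2 -0.6] grip 0.0422 q7 -1.76 downerr 0.00 deg
shift mm [ 0.4  0.1 -0.8] turn deg 0.03
```

View pics/w6.png

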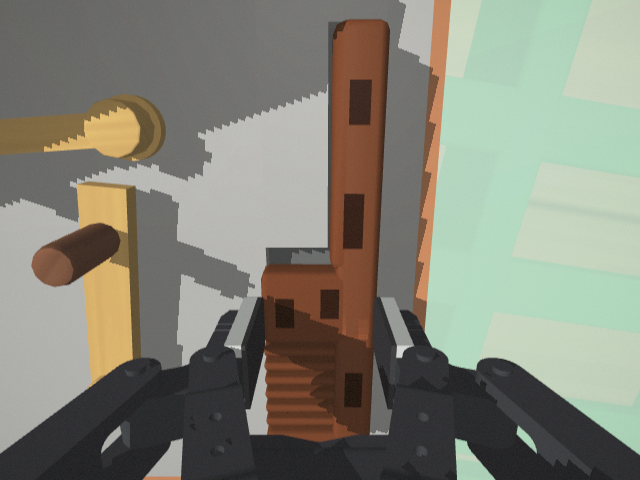

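View pics/t6.png

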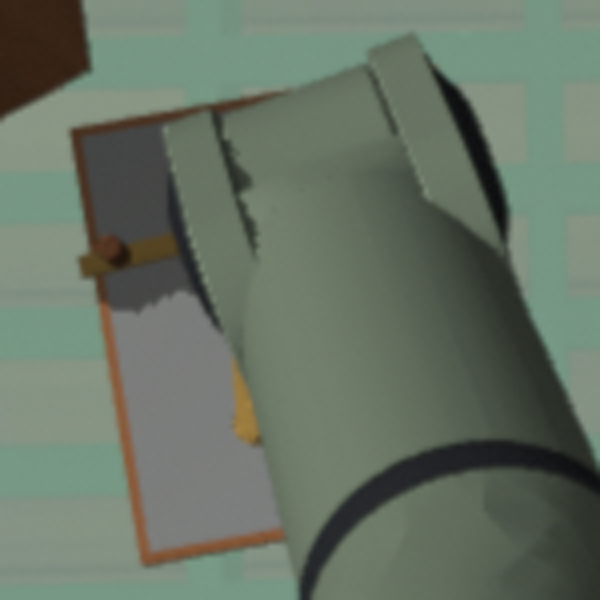

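Run:
```python
from h import *
f=dict(np.load("w6.npz")); p,R,s=tool()
save("w6c",f,(250,0,410,280),2.1)
a=np.radians(-80.82-90); cx=np.array([np.cos(a),np.sin(a)]); cy=np.array([-cx[1],cx[0]])
W=cast(f,[(329,22),(328.5,200),(266,248),(300,248)],.116)[:,:2]-p[:2]
print([(round(w@cx*1000,1),round(w@cy*1000,1)) for w in W])
```

```text
[(np.float64(-107.0), np.float64(2.6)), (np.float64(-42.0), np.float64(2.9)), (np.float64(-21.5), np.float64(-23.2)), (np.float64(-21.5), np.float64(-8.9))]
```

View pics/w6c.png

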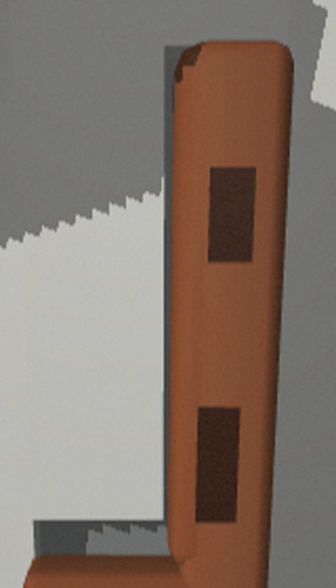

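Expected and seen cut-out corners agree within 0.5 mm, so I'm lowering the comb.

```bash
python3 -m pendant '[[3,0,0,0],[3,0,0,0],[2,0,0,0],[0,0,0,0]]' -1 30
python3 -m pendant '[[2,0,0,0],[0,0,0,0]]' -1 30
python3 -m pendant '[[2,0,0,0],[0,0,0,0]]' -1 30
python3 delta.py .5545 .0848 .1236 -80.85
python3 - <<'E'
from h import *
f=grab_frame("wrist"); save("w7",f); np.savez("w7.npz",**f)
E
```

```text
clock: 11.7
position: [0.5543, 0.0848, 0.1271]
tool_rot: [-0.034, 1.57, -3.016]
force: [0.2, -1.1, -0.6]
grip_width: 0.0418
clock: 11.95
position: [0.5544, 0.0847, 0.1252]
tool_rot: [2.579, 1.571, -0.402]
force: [0.7, -0.3, 0.7]
grip_width: 0.0419
clock: 12.2
position: [0.5546, 0.0847, 0.1233]
tool_rot: [2.902, 1.57, -0.08]
force: [1.4, -0.7, 1.1]
grip_width: 0.0416
pos [0.5546 0.0847 0.1233] yaw_y -80.83 clock 12.20 F [ 1.4 -0.7  1.1] grip 0.0416 q7 -1.76 downerr 0.02 deg
shift mm [-0.3 -0.1  0.1] turn deg 0.02
```

View pics/w7.png

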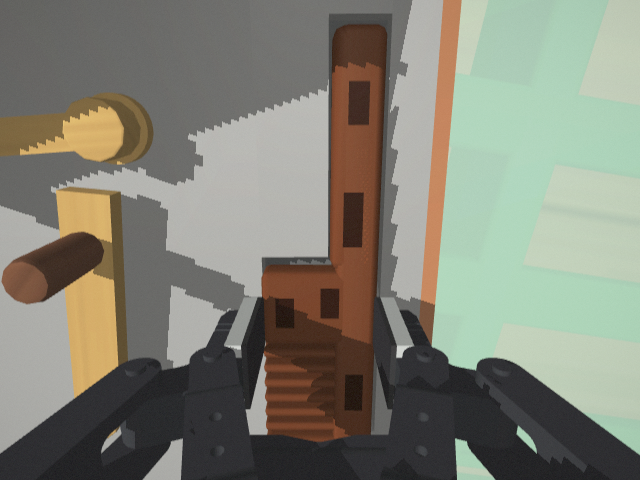

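```bash
python3 -m pendant '[[1.5,0,0,0],[0,0,0,0]]' -1 30
python3 -m pendant '[[1,0,0,0],[0,0,0,0]]' -1 30
python3 delta.py .5545 .0848 .1236 -80.85
```

```text
clock: 12.5
position: [0.5548, 0.0848, 0.1227]
tool_rot: [3.059, 1.57, 0.078]
force: [-2.4, -2.1, 16.4]
grip_width: 0.0418
clock: 12.75
position: [0.5548, 0.0848, 0.1223]
tool_rot: [3.018, 1.569, 0.036]
force: [-7.5, -2.8, 29.8]
grip_width: 0.0417
pos [0.5548 0.0848 0.1223] yaw_y -80.83 clock 12.75 F [-7.5 -2.8 29.8] grip 0.0417 q7 -1.76 downerr 0.08 deg
shift mm [-1.3 -0.1  0.3] turn deg 0.02
```

```bash
python3 -m pendant '[[-1.5,0,0,0],[0,0,0,0]]' -1 30
python3 -m pendant '[[0,0,0,0],[0,0,0,0],[0,0,0,0],[-10,0,0,0],[-30,0,0,0],[-30,0,0,0],[0,0,0,0],[0,0,0,0]]' 0.5 30
python3 delta.py .5545 .0848 .15 -80.85
python3 - <<'E'
from h import *
f=grab_frame("wrist"); save("w8",f); np.savez("w8.npz",**f)
f=grab_frame("scene"); save("s8",f,(310,220,450,340),5)
E
```

```text
clock: 13.0
position: [0.5547, 0.0847, 0.1228]
tool_rot: [3.016, 1.57, 0.034]
force: [0.3, -2.1, 10.1]
grip_width: 0.0419
clock: 14.0
position: [0.5542, 0.0847, 0.1922]
tool_rot: [-0.165, 1.571, 3.137]
force: [0.5, 0.3, -1.1]
grip_width: 0.064
pos [0.5542 0.0847 0.1922] yaw_y -80.83 clock 14.00 F [ 0.5  0.3 -1.1] grip 0.0640 q7 -1.74 downerr 0.01 deg
shift mm [42.2 -0.  -0.3] turn deg 0.02
```

View pics/w8.png

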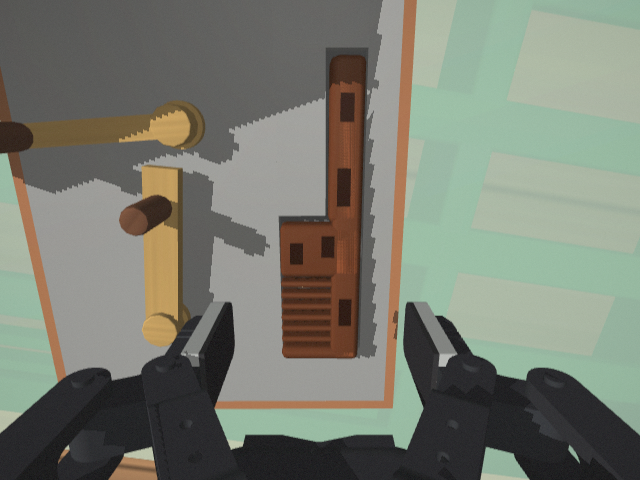

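View pics/s8.png

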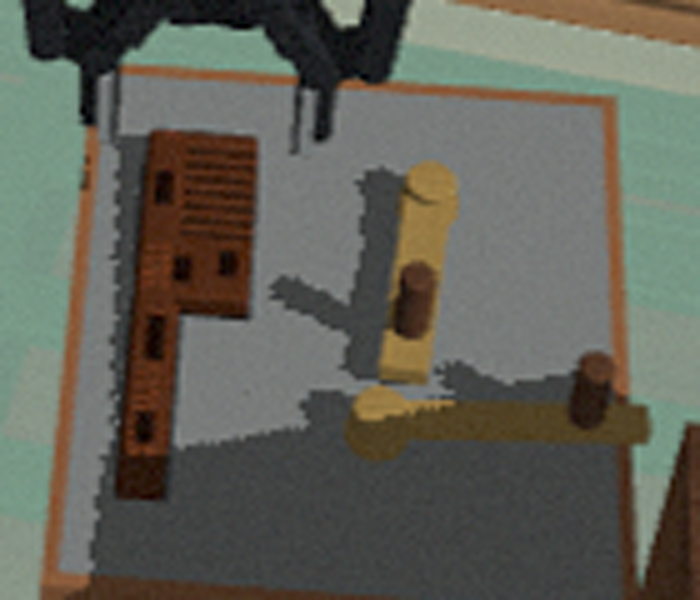

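```bash
python3 -m pendant '[[0,0,0,0],[0,0,0,0],[0,0,0,0],[0,0,0,0],[0,0,0,0],[0,0,0,0],[25,0,-0.3,0],[20,0,0,0],[0,0,0,0]]' -1 30
python3 delta.py .5545 .0848 .132 -80.85
python3 -m pendant '[[6,0,0,0],[4,0,0,0],[0,0,0,0]]' -1 30
python3 -m pendant '[[3,0,0,0],[0,0,0,0]]' -1 30
```

```text
clock: 15.22
position: [0.554, 0.0847, 0.1463]
tool_rot: [0.029, 1.569, -2.952]
force: [-0.1, -0.5, 0.4]
grip_width: 0.0001
pos [0.554  0.0847 0.1463] yaw_y -80.82 clock 15.22 F [-0.1 -0.5  0.4] grip 0.0001 q7 -1.76 downerr 0.13 deg
shift mm [14.3 -0.  -0.6] turn deg 0.03
clock: 15.6
position: [0.5547, 0.0848, 0.1374]
tool_rot: [-2.482, 1.571, 0.82]
force: [0.6, -0.4, 0.7]
grip_width: 0.0001
clock: 15.85
position: [0.5546, 0.0848, 0.1342]
tool_rot: [0.045, 1.571, -2.937]
force: [0.6, -1.1, 0.2]
grip_width: -0.0
```

```bash
python3 -m pendant '[[3,0,0,0],[0,0,0,0]]' -1 30
python3 -m pendant '[[2,0,0,0],[0,0,0,0]]' -1 30
python3 -m pendant '[[2,0,0,0],[0,0,0,0]]' -1 30
```

```text
clock: 16.1
position: [0.5545, 0.0848, 0.1311]
tool_rot: [-0.093, 1.57, -3.074]
force: [-0.3, 0.5, -1.5]
grip_width: -0.0001
clock: 16.35
position: [0.5546, 0.0848, 0.1292]
tool_rot: [-0.21, 1.571, 3.092]
force: [-0.2, -0.6, 0.0]
grip_width: 0.0004
clock: 16.6
position: [0.5546, 0.0848, 0.1272]
tool_rot: [-0.186, 1.571, 3.116]
force: [-0.7, -0.2, 0.4]
grip_width: 0.0001
```

```bash
python3 -m pendant '[[1.5,0,0,0],[0,0,0,0]]' -1 30
python3 -m pendant '[[1.5,0,0,0],[0,0,0,0]]' -1 30
```

```text
clock: 16.85
position: [0.5548, 0.0849, 0.1264]
tool_rot: [-2.933, 1.57, 0.369]
force: [-3.8, -0.9, 12.4]
grip_width: 0.0001
clock: 17.1
position: [0.5548, 0.0849, 0.1245]
tool_rot: [-2.955, 1.57, 0.347]
force: [0.2, 0.1, 3.6]
grip_width: -0.0001
```

```bash
python3 -m pendant '[[1.5,0,0,0],[0,0,0,0]]' -1 30
python3 -m pendant '[[1.5,0,0,0],[0,0,0,0]]' -1 30
python3 -m pendant '[[1,0,0,0],[0,0,0,0]]' -1 30
```

```text
clock: 17.35
position: [0.5547, 0.0848, 0.1226]
tool_rot: [0.018, 1.571, -2.963]
force: [-0.1, -0.7, 0.0]
grip_width: -0.0
clock: 17.6
position: [0.5546, 0.0848, 0.1211]
tool_rot: [-0.065, 1.57, -3.047]
force: [0.5, 0.3, -0.1]
grip_width: 0.0
clock: 17.85
position: [0.5546, 0.0848, 0.1202]
tool_rot: [-0.226, 1.571, 3.076]
force: [0.2, -0.4, -0.6]
grip_width: -0.0003
```

```bash
python3 -m pendant '[[1,0,0,0],[0,0,0,0]]' -1 30
python3 -m pendant '[[0.7,0,0,0],[0,0,0,0]]' -1 30
```

```text
clock: 18.1
position: [0.5547, 0.0849, 0.12]
tool_rot: [3.066, 1.571, 0.084]
force: [-6.1, -0.6, 16.2]
grip_width: 0.0001
clock: 18.35
position: [0.5547, 0.0849, 0.12]
tool_rot: [3.047, 1.57, 0.066]
force: [-10.8, -2.3, 28.9]
grip_width: 0.0003
```

Contact at z ≈ 0.127 gave way and then there was a firm stop at z = 0.120, exactly the home height. I'll lift off and look.

```bash
python3 -m pendant '[[-10,0,0,0],[-40,0,0,0],[-40,0,0,0],[0,-20,0,0],[0,-20,0,0],[0,0,0,0],[0,0,0,0]]' 0 30
python3 - <<'E'
from h import *
f=grab_frame("wrist"); save("w9",f); np.savez("w9.npz",**f)
f=grab_frame("scene"); save("s9",f,(310,220,450,340),5); np.savez("s9.npz",**f)
p,R,s=tool(); print(p,s["force"].round(1))
E
```

```text
clock: 19.23
position: [0.5481, 0.124, 0.2081]
tool_rot: [0.418, 1.57, -2.564]
force: [0.5, -0.4, -0.3]
grip_width: 0.0428
[0.5483015  0.12368189 0.20826112] [ 0.3  0.8 -0.3]
```

View pics/w9.png

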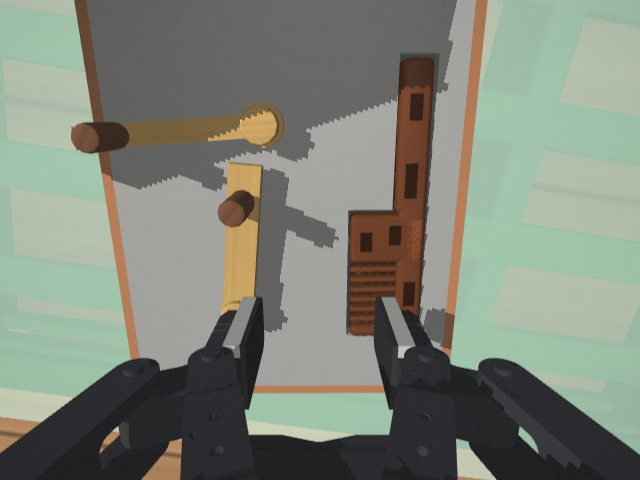

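View pics/s9.png

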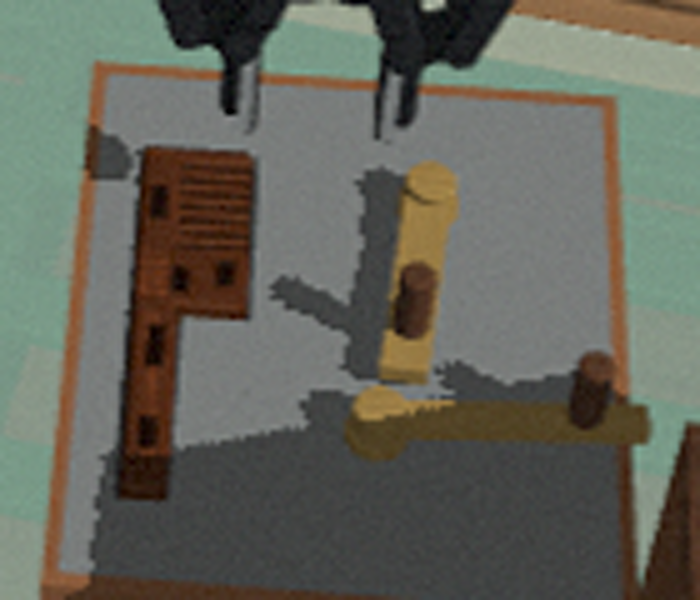

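```bash
cat > tray.py <<'E'
from h import *
yaw=np.radians(-170.9); XD=np.array([np.cos(yaw),np.sin(yaw)]); YD=np.array([-XD[1],XD[0]])
C=np.array([.575-.0003,.088])-.06*YD
def w2t(w): w=np.asarray(w)[:2]-C; return np.array([w@XD,w@YD])*1000
def t2w(a,b): return C+(a*XD+b*YD)/1000
E
python3 - <<'E'
from tray import *
f=dict(np.load("w9.npz"))
save("w9c",f,(65,100,295,330),3)
for n,px in (("keeper",(232.5,209.5)),("lock",(84,138)),): 
    w=cast(f,px,.162)[0]; print(n,w.round(4),w2t(w).round(1))
for n,px in (("keeper end corners",(229,164)),("",(262,166)),("lock hub",(260,124)),):
    w=cast(f,px,.130)[0]; print(n,w.round(4),w2t(w).round(1))
print([w2t(w).round(1) for w in cast(f,[(77,0),(486,0),(450,390),(136,390)],.116)])
print(C, t2w(60,-30),t2w(-50,-12))
E
```

```text
keeper [0.5733 0.1707 0.162 ] [-11.7 -21.9]
lock [0.5955 0.2403 0.162 ] [-44.6 -87.1]
keeper end corners [0.5899 0.1807 0.13  ] [-29.7 -29.2]
 [0.5917 0.163  0.13  ] [-28.6 -11.4]
lock hub [0.6132 0.1667 0.13  ] [-50.4 -11.6]
[array([-111.3, -105.1]), array([-111.7,  105. ]), array([123.8, 109. ]), array([ 124.1, -105. ])]
[0.56521052 0.14724483] [0.50122095 0.16737776] [0.61268331 0.1670017 ]
```

View pics/w9c.png

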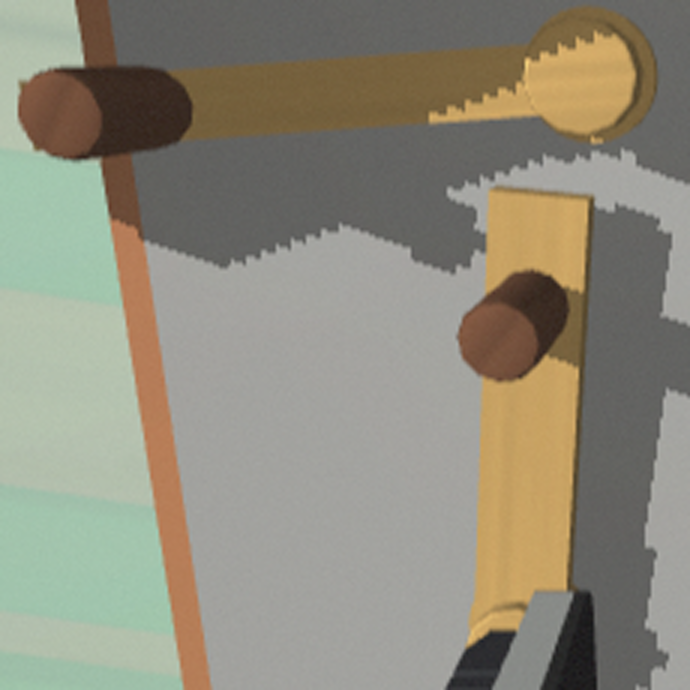

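```bash
python3 -c "
from tray import *
import subprocess
w=t2w(-9.5,-22); print(w.round(4)); subprocess.run(['python3','delta.py',str(w[0]),str(w[1]),'.137','-80.9'])
w=w2t(cast(dict(np.load('w9.npz')),(231,213.5),.162)[0]); print(w, np.arctan2(w[1]+30,60-w[0]))
"
```

```text
pos [0.5483 0.1237 0.2083] yaw_y -80.86 clock 19.32 F [ 0.3  0.8 -0.3] grip 0.0426 q7 -1.82 downerr 0.04 deg
shift mm [ 71.2 -42.6 -30. ] turn deg 0.04
[0.5711 0.1705]
[ -9.71578091 -22.69706491] 0.10437231489437229
```

```bash
python3 -m pendant '[[0,-21.5,-15,0],[0,-21.5,-15,0],[0,0,0,0],[20,0,0,0],[0,0,0,0]]' 0 20
python3 -c "
from tray import *
import subprocess
w=t2w(-9.6,-22.4); subprocess.run(['python3','delta.py',str(w[0]),str(w[1]),'.137','-80.9'])
f=grab_frame('wrist'); save('w10',f)"
```

```text
clock: 19.95
position: [0.5703, 0.1703, 0.1875]
tool_rot: [0.331, 1.568, -2.652]
force: [-0.5, -0.3, 0.2]
grip_width: 0.0429
pos [0.5703 0.1703 0.1875] yaw_y -80.87 clock 19.95 F [-0.5 -0.3  0.2] grip 0.0429 q7 -1.89 downerr 0.15 deg
shift mm [50.5 -0.5 -1. ] turn deg 0.03
this script no longer has the robotException ignored in: <_io.TextIOWrapper mode='rw' encoding='UTF-8'>
Traceback (most recent call last):
BrokenPipeError: [Errno 32] Broken pipe
```

```bash
cat > dt.py <<'E'
# dt.py trayx trayy z : shift still to go in tool axes; prints present tray position
import sys
from tray import *
a,b,z=map(float,sys.argv[1:4]); p,R,s=tool(); d=R.T@(np.r_[t2w(a,b),z]-p)*1000
print("tray",w2t(p).round(1),"z %.4f"%p[2],"F",s["force"].round(1),"grip %.4f"%s["grip_width"],"clock %.2f"%s["clock"],"to go",d.round(1))
E
python3 - <<'E'
from h import *
f=grab_frame("wrist"); save("w10",f)
E
python3 dt.py -9.6 -22.4 .137
```

```text
tray [ -9.2 -22.2] z 0.1884 F [-0.4 -0.2  0.8] grip 0.0428 clock 20.00 to go [51.4 -0.3 -0.4]
```

View pics/w10.png

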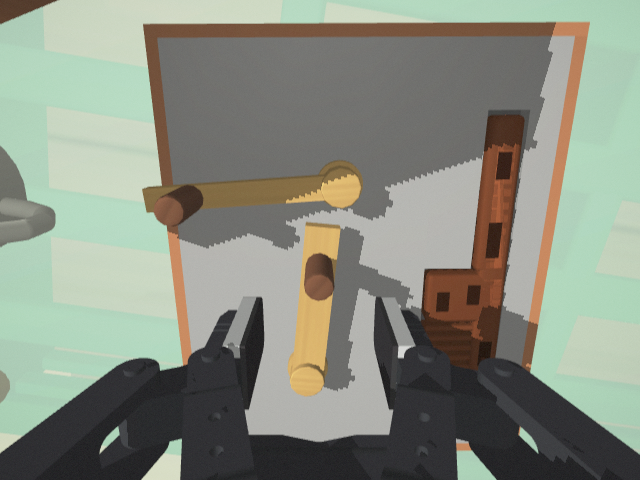

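The keeper knob's top is at (318,284), centred between the pads. I'll descend and grip it.

```bash
python3 -m pendant '[[15,0,0,0],[18,0,0,0],[15,0,0,0],[2,0,0,0],[0,0,0,0]]' 0 20
python3 dt.py -9.6 -22.4 .137
python3 -m pendant '[[0,0,0,0],[0,0,0,0],[0,0,0,0],[0,0,0,0],[0,0,0,0]]' -1 20
python3 dt.py -9.6 -22.4 .137
```

```text
clock: 20.62
position: [0.5711, 0.1716, 0.1386]
tool_rot: [-0.064, 1.571, -3.046]
force: [-0.0, -0.3, 0.4]
grip_width: 0.0426
tray [ -9.7 -23.1] z 0.1386 F [-0.  -0.3  0.4] grip 0.0426 clock 20.62 to go [1.6 0.7 0.1]
clock: 21.25
position: [0.5714, 0.1716, 0.139]
tool_rot: [-2.968, 1.57, 0.334]
force: [0.9, 0.2, 5.6]
grip_width: 0.0128
tray [-10.  -23.1] z 0.1390 F [0.9 0.2 5.6] grip 0.0128 clock 21.25 to go [2.  0.7 0.4]
```

```bash
python3 -m pendant '[[-1,8.5,1.4,0],[0,8.2,2.4,0],[0,7.9,3.4,0],[0,7.4,4.3,0],[0,6.8,5.2,0],[0,6.1,6,0],[0,0,0,0]]' -1 20
python3 dt.py 13 21.9 .139
```

```text
clock: 22.12
position: [0.5553, 0.1229, 0.1397]
tool_rot: [0.574, 1.57, -2.408]
force: [-1.0, 0.7, -1.3]
grip_width: 0.0129
tray [13.6 22.5] z 0.1397 F [-1.   0.7 -1.3] grip 0.0129 clock 22.12 to go [ 0.7 -0.6 -0.6]
```

```bash
python3 -m pendant '[[0,4.9,6.3,0],[0,4.4,7.3,0],[0,3.5,7.8,0],[0,2.5,8.2,0],[0,1.5,8.4,0],[0,0.5,8.6,0],[0,0,2,0],[0,0,0,0]]' -1 20
python3 dt.py 60 40 .139
python3 - <<'E'
from h import *
f=grab_frame("wrist"); save("w11",f); np.savez("w11.npz",**f)
E
```

```text
clock: 23.12
position: [0.51, 0.0968, 0.1396]
tool_rot: [1.12, 1.569, -1.863]
force: [1.9, -10.5, 2.0]
grip_width: 0.0133
tray [62.5 41.1] z 0.1396 F [  1.9 -10.5   2. ] grip 0.0133 clock 23.12 to go [ 0.6 -1.1 -2.5]
```

View pics/w11.png

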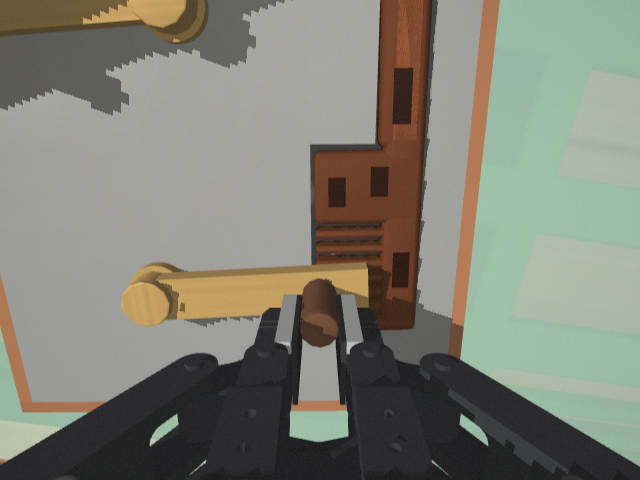

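```bash
python3 -m pendant '[[0,-1.2,0,0],[0,0,2,0],[0,0,0,0],[0,0,0,0]]' -1 20
python3 dt.py 60 40 .139
python3 -m pendant '[[0,0,3,0],[0,0,0,0],[0,0,0,0]]' -1 20
python3 dt.py 60 40 .139
```

```text
clock: 23.68
position: [0.5082, 0.0965, 0.1397]
tool_rot: [1.299, 1.568, -1.685]
force: [3.4, -16.9, 3.1]
grip_width: 0.0129
tray [64.3 41.1] z 0.1397 F [  3.4 -16.9   3.1] grip 0.0129 clock 23.68 to go [ 0.7 -1.1 -4.3]
clock: 24.05
position: [0.5059, 0.0962, 0.1398]
tool_rot: [1.762, 1.568, -1.221]
force: [8.6, -17.7, 0.4]
grip_width: 0.0128
tray [66.6 41. ] z 0.1398 F [  8.6 -17.7   0.4] grip 0.0128 clock 24.05 to go [ 0.8 -1.1 -6.6]
```

```bash
python3 -m pendant '[[0,1.8,-2,0],[0,0,0,0]]' -1 20
python3 -m pendant '[[0,0,0,0],[0,0,0,0],[0,0,0,0],[-20,0,0,0],[-30,0,0,0],[0,0,-30,0],[0,0,-30,0],[0,0,0,0],[0,0,0,0]]' 0 20
python3 dt.py 60 40 .139
python3 - <<'E'
from tray import *
f=grab_frame("wrist"); save("w12",f); np.savez("w12.npz",**f)
f=grab_frame("scene"); save("s12",f,(310,220,450,340),5); np.savez("s12.npz",**f)
E
```

```text
clock: 24.3
position: [0.5072, 0.0962, 0.1396]
tool_rot: [0.956, 1.569, -2.026]
force: [-0.2, -8.8, 2.3]
grip_width: 0.0131
clock: 25.42
position: [0.5663, 0.1073, 0.1893]
tool_rot: [-0.057, 1.57, -3.038]
force: [-0.3, 0.1, -0.1]
grip_width: 0.043
tray [ 5.3 39.7] z 0.1893 F [-0.3  0.1 -0.1] grip 0.0430 clock 25.43 to go [50.3  0.3 54.7]
```

View pics/w12.png

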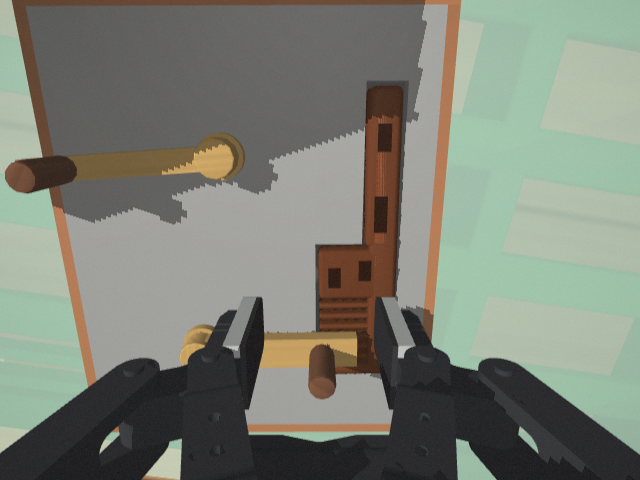

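View pics/s12.png

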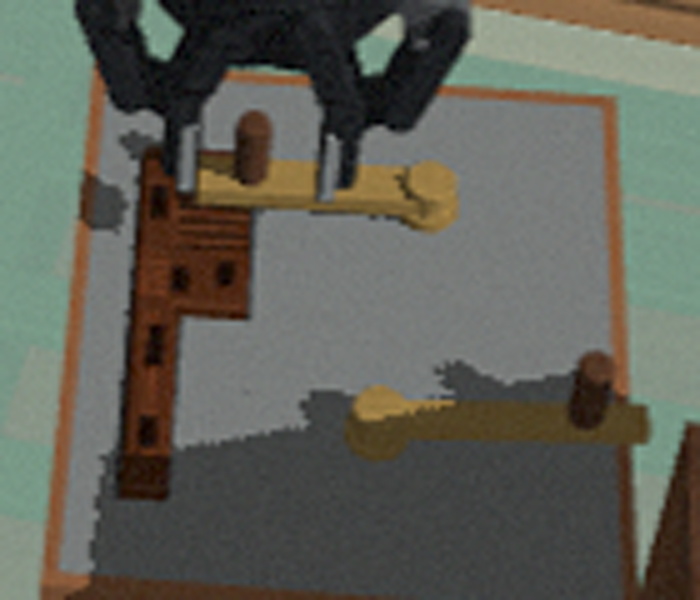

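Run:
```python
from tray import *
f=dict(np.load("w12.npz")); save("w12c",f,(170,310,380,410),3.7)
w=w2t(cast(f,(322,386.5),.162)[0]); print("knob",w, np.arctan2(w[1]+30,60-w[0]))
for px in [(356,332),(300,333.5),(357,366),(218,157)]: print(px,w2t(cast(f,px,.130)[0]).round(1))
```

```text
knob [57.78925401 40.37792079] 1.5393941590916618
(356, 332) [45.8 59.6]
(300, 333.5) [46.8 28.3]
(357, 366) [67.7 60.8]
(218, 157) [-50.4 -10.9]
```

View pics/w12c.png

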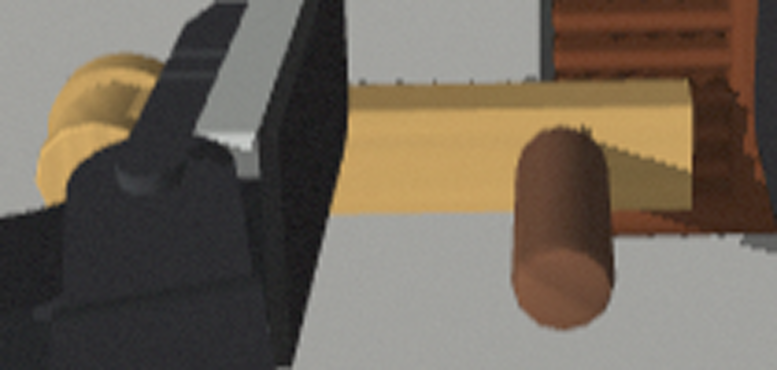

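Run:
```python
from tray import *
f=dict(np.load("w12.npz"))
for a,b in [((356.5,338.3),(264,339.8)),((356.5,366.8),(259,367.8))]:
    A,B=w2t(cast(f,a,.130)[0]),w2t(cast(f,b,.130)[0]); d=A-B; print(A.round(1),B.round(1),"theta",np.pi/2-np.arctan2(-d[0],d[1])*-1 if 0 else np.arctan2(d[1],-d[0]))
f=dict(np.load("s12.npz"))
w=w2t(cast(f,np.array([(253,122)])/5+[310,220]-.4,.162)[0]); print("scene knob top",w)
```

```text
[49.7 60. ] [50.8  8. ] theta 1.5508121968909034
[68.2 60.5] [69.   4.4] theta 1.5572742882501422
scene knob top [58.58908245 40.90563484]
```

```bash
python3 -m pendant '[[0,0,12,0],[0,0,12,0],[20,0,0,0],[30,0,0,0],[0,0,0,0],[0,0,0,0]]' -1 20
python3 dt.py 40 40 .138
python3 -m pendant '[[0,0,5,0],[0,0,3,0],[0,0,0,0]]' -1 20
python3 dt.py 40 40 .138
```

```text
clock: 26.28
position: [0.5433, 0.1035, 0.1406]
tool_rot: [-3.059, 1.57, 0.243]
force: [-0.4, -0.2, 1.2]
grip_width: -0.0001
tray [28.5 39.8] z 0.1406 F [-0.4 -0.2  1.2] grip -0.0001 clock 26.27 to go [ 2.6  0.2 11.5]
clock: 26.65
position: [0.5353, 0.1021, 0.14]
tool_rot: [-3.135, 1.57, 0.166]
force: [0.8, -0.7, 0.3]
grip_width: 0.0002
tray [36.7 39.8] z 0.1400 F [ 0.8 -0.7  0.3] grip 0.0002 clock 26.65 to go [2.  0.2 3.3]
```

```bash
python3 -m pendant '[[0,0,2,0],[0,0,1,0],[0,0,0,0]]' -1 20
python3 -m pendant '[[0,0,2,0],[0,0,0,0]]' -1 20
python3 -m pendant '[[0,0,1,0],[0,0,0,0]]' -1 20
python3 dt.py 40 40 .138
```

```text
clock: 27.02
position: [0.5324, 0.1017, 0.1396]
tool_rot: [-0.751, 1.571, 2.551]
force: [0.7, -0.6, 1.0]
grip_width: 0.0001
clock: 27.28
position: [0.5303, 0.1013, 0.1396]
tool_rot: [0.638, 1.571, -2.343]
force: [0.5, 0.2, 0.1]
grip_width: -0.0002
clock: 27.52
position: [0.5299, 0.1013, 0.1397]
tool_rot: [-2.975, 1.57, 0.327]
force: [4.4, 0.7, -2.3]
grip_width: -0.0001
tray [42.1 39.8] z 0.1397 F [ 4.4  0.7 -2.3] grip -0.0001 clock 27.52 to go [ 1.7  0.2 -2.1]
```

```bash
python3 -m pendant '[[0,0,1,0],[0,0,0,0]]' -1 20
python3 -m pendant '[[0,0,0.7,0],[0,0,0,0]]' -1 20
python3 dt.py 40 40 .138
```

```text
clock: 27.78
position: [0.5297, 0.1013, 0.1399]
tool_rot: [-3.022, 1.568, 0.28]
force: [9.5, 0.9, -4.5]
grip_width: 0.0
clock: 28.02
position: [0.5295, 0.1013, 0.14]
tool_rot: [-3.024, 1.567, 0.277]
force: [13.5, 1.9, -6.5]
grip_width: -0.0001
tray [42.5 39.7] z 0.1400 F [13.5  1.9 -6.5] grip -0.0001 clock 28.02 to go [ 2.   0.3 -2.5]
```

```bash
python3 -m pendant '[[0,0,-4,0],[0,0,-10,0],[-30,0,0,0],[-30,0,0,0],[0,0,0,0]]' 0 20
python3 - <<'E'
from tray import *
f=dict(np.load("top0.npz"))
for px in [(190,165),(125,201),(95,181),(166,81),(73,93)]:
    w=cast(f,px,.292)[0]; print(px,w.round(3),w2t(w).round(0))
print("lock knob",t2w(-44.6,-87)); p,R,s=tool(); print(s["clock"],p,s["qpos"].round(2))
E
python3 dt.py -44.6 -87 .139
```

```text
clock: 28.65
position: [0.5427, 0.1034, 0.2014]
tool_rot: [-3.055, 1.568, 0.247]
force: [-0.4, -0.1, 0.2]
grip_width: 0.0428
(190, 165) [0.663 0.226 0.292] [-109.  -62.]
(125, 201) [0.594 0.35  0.292] [ -61. -196.]
(95, 181) [0.635 0.408 0.292] [-110. -247.]
(166, 81) [0.834 0.274 0.292] [-286.  -82.]
(73, 93) [0.812 0.455 0.292] [-292. -265.]
lock knob [0.59548942 0.24020368]
28.65 [0.54273342 0.10338013 0.20138404] [-0.18  0.44 -0.16  1.82  0.09  0.88 -1.79]
tray [29.1 39.8] z 0.2014 F [-0.4 -0.1  0.2] grip 0.0428 clock 28.65 to go [  62.6 -126.7  -73.7]
```

Run:
```python
from tray import *
f=dict(np.load("top0.npz")); save("topchest",f,(60,70,260,230),4)
g=dict(np.load("scene0.npz")); save("scenechest",g,(410,230,590,470),2.4)
```

```text
(no output)
```

View pics/topchest.png

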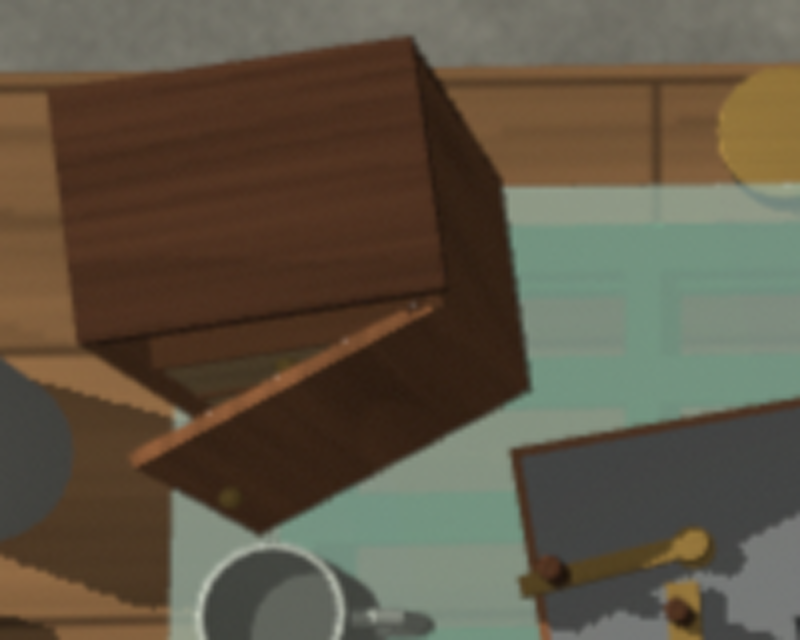

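View pics/scenechest.png

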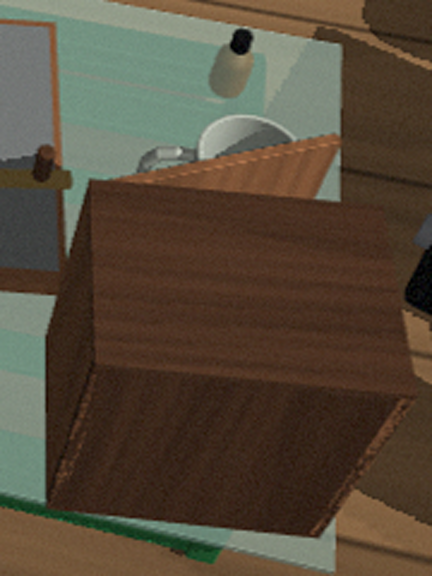

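```bash
python3 -m pendant '[[0,0,0,-10],[0,0,0,-10],[0,0,0,-10],[0,0,0,-10],[0,0,0,-10],[0,0,0,-10],[0,0,0,-10],[0,0,0,-10],[0,0,0,-10],[0,0,0,0],[0,0,0,0]]' 0 20
python3 dt.py -44.6 -87 .139
python3 -m pendant '[[0,20,-30,0],[0,20,-30,0],[0,15,-30,0],[0,15,-25,0],[0,0,0,0],[0,0,0,0]]' 0 20
python3 dt.py -44.6 -87 .139
python3 - <<'E'
from tray import *
f=grab_frame("wrist"); save("w13",f); np.savez("w13.npz",**f)
p,R,s=tool(); print(s["qpos"].round(2),np.degrees(np.arctan2(R[1,1],R[0,1])))
E
```

```text
clock: 30.02
position: [0.5415, 0.1031, 0.1992]
tool_rot: [-1.781, 1.57, 3.087]
force: [-0.0, -1.3, -0.8]
grip_width: 0.0426
tray [30.4 39.9] z 0.1992 F [-0.  -1.3 -0.8] grip 0.0426 clock 30.02 to go [  60.2   74.7 -127.1]
clock: 30.78
position: [0.5922, 0.2273, 0.1993]
tool_rot: [-0.685, 1.57, -2.097]
force: [0.1, -0.7, -0.1]
grip_width: 0.0426
tray [-39.3 -74.8] z 0.1993 F [ 0.1 -0.7 -0.1] grip 0.0426 clock 30.77 to go [ 60.3   5.4 -12.2]
[-0.12  0.61 -0.52  1.59  0.34  1.03 -0.58] 9.069065508845553
```

View pics/w13.png

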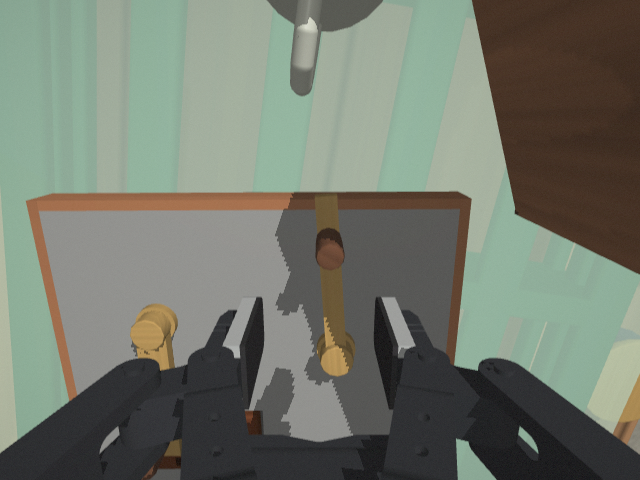

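```bash
python3 - <<'E'
from tray import *
f=dict(np.load("w13.npz"))
w=w2t(cast(f,(330,256),.162)[0]); print("knob",w, "theta",np.arctan2(w[0]+50,-12-w[1]),np.hypot(w[0]+50,w[1]+12))
E
python3 -m pendant '[[0,4,-10,0],[0,0,0,0],[0,0,0,0]]' 0 20
python3 dt.py -44.6 -87 .139
```

```text
knob [-44.73176182 -87.75446189] theta 0.06943181515607515 75.93742706627384
clock: 31.2
position: [0.5947, 0.2383, 0.1996]
tool_rot: [-0.202, 1.571, -1.613]
force: [-0.4, -1.1, 0.1]
grip_width: 0.0424
tray [-43.5 -85.2] z 0.1996 F [-0.4 -1.1  0.1] grip 0.0424 clock 31.20 to go [60.6  1.1 -1.8]
```

```bash
python3 -m pendant '[[20,1.2,-2,0],[20,0,0,0],[15,0,0,0],[5,0,0,0],[0,0,0,0]]' 0 20
python3 dt.py -44.8 -87 .139
python3 - <<'E'
from tray import *
f=grab_frame("wrist"); save("w14",f)
E
python3 -m pendant '[[0,0,0,0],[0,0,0,0],[0,0,0,0],[0,0,0,0],[0,0,0,0]]' -1 20
python3 dt.py -44.8 -87 .139
```

```text
clock: 31.82
position: [0.5955, 0.2406, 0.1394]
tool_rot: [-1.738, 1.57, 3.134]
force: [-0.0, -0.9, -0.4]
grip_width: 0.0424
tray [-44.7 -87.4] z 0.1394 F [-0.  -0.9 -0.4] grip 0.0424 clock 31.82 to go [0.4 0.1 0.4]
clock: 32.5
position: [0.5958, 0.2407, 0.14]
tool_rot: [1.882, 1.57, 0.472]
force: [-0.7, -0.2, 4.7]
grip_width: 0.013
tray [-45.  -87.4] z 0.1400 F [-0.7 -0.2  4.7] grip 0.0130 clock 32.50 to go [ 1.  -0.2  0.4]
```

View pics/w14.png

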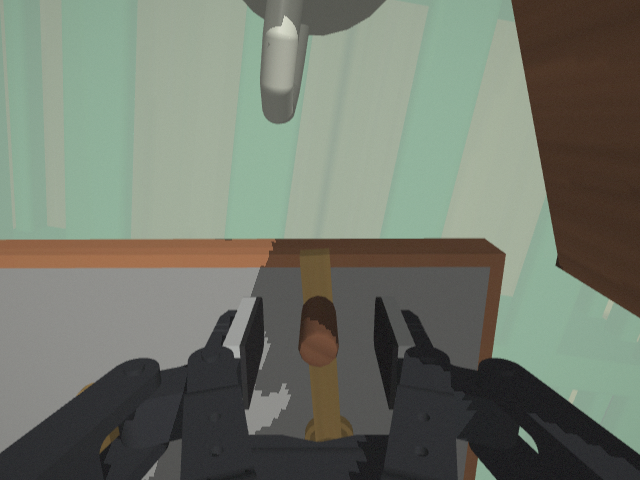

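```bash
python3 -m pendant '[[-0.5,-9.3,1.2,0],[0,-9.1,2.4,0],[0,-8.7,3.5,0],[0,-8.2,4.6,0],[0,-7.6,5.5,0],[0,-6.8,6.4,0],[0,0,0,0]]' -1 20
python3 dt.py 4.8 -63.2 .139
```

```text
clock: 33.38
position: [0.5499, 0.2086, 0.1402]
tool_rot: [-0.949, 1.57, -2.36]
force: [0.2, 0.2, 2.4]
grip_width: 0.0126
tray [  5.5 -63. ] z 0.1402 F [0.2 0.2 2.4] grip 0.0126 clock 33.38 to go [ 1.2  0.7 -0.2]
```

```bash
python3 -m pendant '[[0,-5.5,7,0],[0,-5,7.9,0],[0,-4,8.5,0],[0,-2.9,8.9,0],[0,-1.8,9.2,0],[0,-0.6,9.4,0],[0,0,0,0],[0,0,0,0]]' -1 20
python3 dt.py 25 -12 .139
python3 - <<'E'
from tray import *
f=grab_frame("wrist"); save("w15",f)
E
```

```text
clock: 34.38
position: [0.5385, 0.1548, 0.14]
tool_rot: [-0.916, 1.569, -2.327]
force: [-2.0, -1.6, 6.4]
grip_width: 0.0132
tray [ 25.1 -11.7] z 0.1400 F [-2.  -1.6  6.4] grip 0.0132 clock 34.38 to go [ 1.   0.1 -0.4]
```

View pics/w15.png

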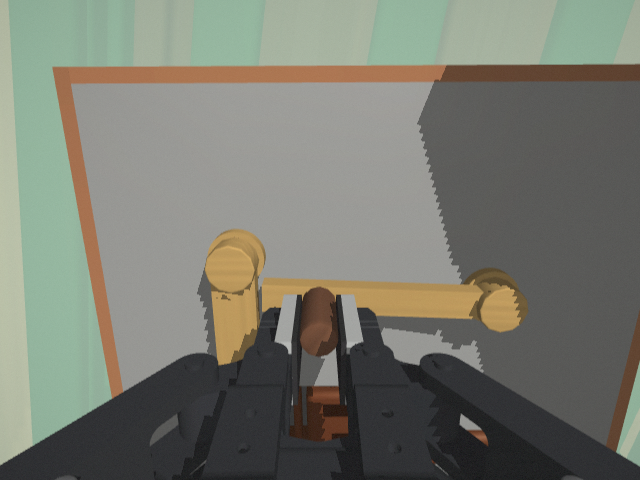

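```bash
python3 -m pendant '[[0,0,0,0],[0,0,0,0],[0,0,0,0],[-20,0,0,0],[-30,0,0,0],[0,0,0,0],[0,0,-18,0],[0,0,-17,0],[0,0,0,0]]' -0.4 20
python3 -m pendant '[[0,0,0,0],[0,0,0,0],[0,0,0,0],[20,0,0,0],[29,0,0,0],[0,0,0,0]]' -1 20
python3 dt.py 25 -31 .139
```

```text
clock: 35.55
position: [0.5324, 0.1927, 0.1896]
tool_rot: [-2.293, 1.57, 2.582]
force: [0.7, -0.5, 0.1]
grip_width: 0.0256
clock: 36.3
position: [0.5324, 0.1898, 0.1397]
tool_rot: [-1.391, 1.568, -2.802]
force: [-0.6, -0.1, 0.8]
grip_width: -0.0004
tray [ 25.7 -47.2] z 0.1397 F [-0.6 -0.1  0.8] grip -0.0004 clock 36.30 to go [ 0.8  0.7 16.2]
```

```bash
python3 -m pendant '[[0,0,6,0],[0,0,6,0],[0,0,3,0],[0,0,0,0]]' -1 20
python3 -m pendant '[[0,0,1.5,0],[0,0,0,0]]' -1 20
python3 -m pendant '[[0,0,1,0],[0,0,0,0]]' -1 20
python3 dt.py 25 -31 .139
```

```text
clock: 36.8
position: [0.5359, 0.1753, 0.1415]
tool_rot: [1.522, 1.57, 0.111]
force: [1.2, 0.2, -1.1]
grip_width: 0.0001
clock: 37.05
position: [0.5359, 0.1742, 0.1411]
tool_rot: [2.648, 1.571, 1.237]
force: [-0.3, 0.2, -0.5]
grip_width: -0.0004
clock: 37.3
position: [0.536, 0.1732, 0.1411]
tool_rot: [-1.999, 1.571, 2.874]
force: [-0.5, -0.8, 0.1]
grip_width: -0.0
tray [ 24.7 -30.2] z 0.1411 F [-0.5 -0.8  0.1] grip -0.0000 clock 37.30 to go [ 2.1 -0.3 -0.8]
```

```bash
python3 -m pendant '[[0,0,1,0],[0,0,0,0]]' -1 20
python3 -m pendant '[[0,0,1,0],[0,0,0,0]]' -1 20
python3 dt.py 25 -31 .139
```

```text
clock: 37.55
position: [0.5362, 0.1721, 0.1411]
tool_rot: [0.799, 1.571, -0.612]
force: [0.4, -0.1, -0.1]
grip_width: -0.0
clock: 37.8
position: [0.5363, 0.1716, 0.1411]
tool_rot: [2.994, 1.57, 1.584]
force: [-0.7, 4.4, -0.4]
grip_width: -0.0002
tray [ 24.7 -28.6] z 0.1411 F [-0.7  4.4 -0.4] grip -0.0002 clock 37.80 to go [ 2.1 -0.3 -2.4]
```

```bash
python3 -m pendant '[[0,0,1,0],[0,0,0,0]]' -1 20
python3 -m pendant '[[0,0,1,0],[0,0,0,0]]' -1 20
python3 dt.py 25 -31 .139
```

```text
clock: 38.05
position: [0.5363, 0.1714, 0.1412]
tool_rot: [2.968, 1.569, 1.558]
force: [-1.5, 7.9, -1.8]
grip_width: -0.0001
clock: 38.3
position: [0.5364, 0.1711, 0.1412]
tool_rot: [2.949, 1.568, 1.54]
force: [-3.3, 11.4, -2.1]
grip_width: 0.0001
tray [ 24.7 -28.2] z 0.1412 F [-3.3 11.4 -2.1] grip 0.0001 clock 38.30 to go [ 2.2 -0.3 -2.8]
```

```bash
python3 -m pendant '[[0,0,-4,0],[0,0,-8,0],[-30,0,0,0],[-50,0,0,0],[-40,0,0,0],[0,0,-20,0],[0,0,0,0],[0,0,0,0]]' 0 20
python3 - <<'E'
from tray import *
f=grab_frame("wrist"); save("w16",f); np.savez("w16.npz",**f)
f=grab_frame("scene"); save("s16",f,(300,210,460,350),5); np.savez("s16.npz",**f)
print(tool()[0])
E
```

```text
clock: 39.3
position: [0.5313, 0.2006, 0.2601]
tool_rot: [-1.191, 1.569, -2.602]
force: [-0.5, -0.5, 0.2]
grip_width: 0.0426
[0.5314447  0.20034599 0.26033149]
```

View pics/w16.png

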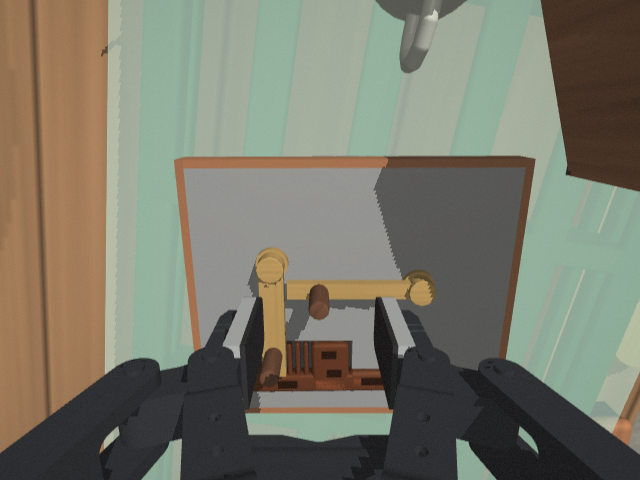

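View pics/s16.png

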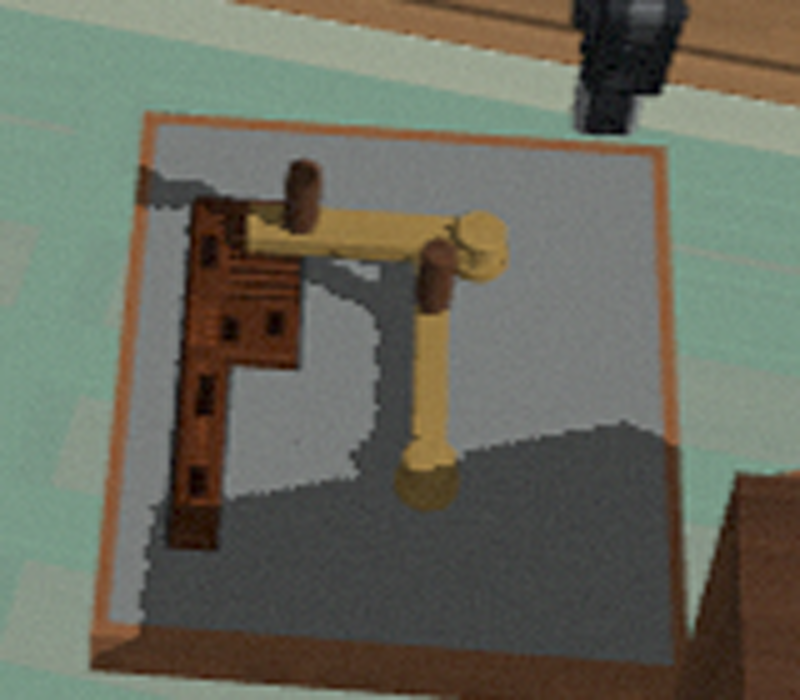

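Run:
```python
from tray import *
f=dict(np.load("w16.npz")); save("w16c",f,(230,230,450,400),3.5)
w=w2t(cast(f,(318,309),.162)[0]); print("lock knob",w,np.arctan2(w[0]+50,-12-w[1]))
w=w2t(cast(f,(268,377),.162)[0]); print("keeper knob",w,np.arctan2(w[1]+30,60-w[0]))
g=dict(np.load("s16.npz"))
for n,px in (("keeper",(304,167)),("lock",(438,247))):
    print("scene",n,w2t(cast(g,np.array([px])/5+[300,210]-.4,.162)[0]).round(1))
```

```text
lock knob [ 25.32980866 -13.37897785] 1.5524924990329265
keeper knob [59.86125415 38.5201799 ] 1.5687714392377323
scene keeper [61.2 40.6]
scene lock [ 26.3 -11.1]
```

View pics/w16c.png

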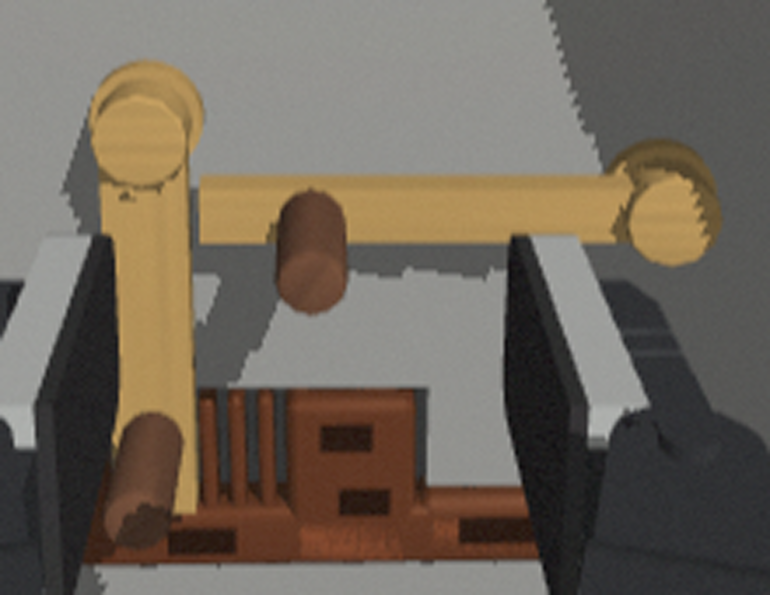

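Run:
```python
from h import *
f=grab_frame("top"); save("t17",f)
a=dict(np.load("top0.npz"))["img"].astype(int); d=np.abs(a-f["img"]).max(2)
for n,(x,y) in dict(mug=(130,223),bell=(372,147),polish=(135,286),tin=(490,279),bangle=(483,234),bigcomb=(430,375)).items(): print(n,d[y-18:y+18,x-18:x+18].mean().round(1))
```

```text
mug 32.3
bell 4.0
polish 4.1
tin 4.4
bangle 4.1
bigcomb 2.8
```

View pics/t17.png

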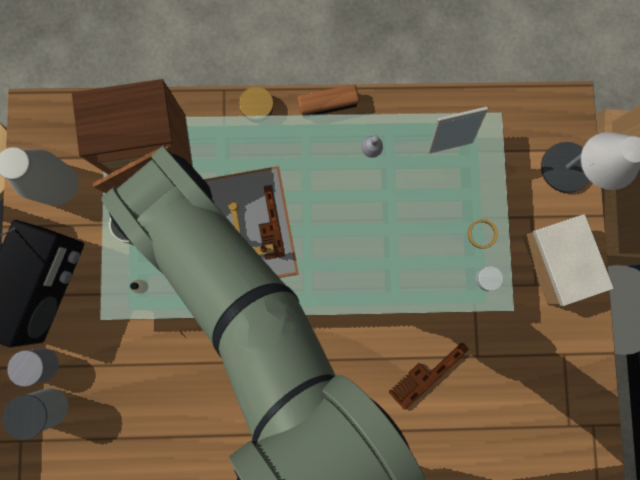

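```bash
python3 -m pendant '[[-15,0,30,0],[0,0,40,0],[0,0,40,0],[0,0,40,0],[0,0,40,0],[0,0,30,0],[0,0,0,0],[0,0,0,0]]' 0 20
python3 - <<'E'
from h import *
f=grab_frame("top"); save("t18",f)
a=dict(np.load("top0.npz"))["img"].astype(int); d=np.abs(a-f["img"]).max(2)
for n,(x,y) in dict(mug=(130,223),bell=(372,147),polish=(135,286),tin=(490,279),bangle=(483,234),bigcomb=(430,375),door=(130,180)).items(): print(n,d[y-18:y+18,x-18:x+18].mean().round(1))
print(tool()[2]["clock"],tool()[2]["force"])
E
```

```text
clock: 40.45
position: [0.5665, -0.0159, 0.2759]
tool_rot: [-2.602, 1.57, 2.27]
force: [-0.7, 0.2, 0.2]
grip_width: 0.0426
mug 4.5
bell 13.6
polish 5.6
tin 30.5
bangle 5.7
bigcomb 39.4
door 3.0
40.5 [-0.13478208  0.62848128 -0.03583507]
```

View pics/t18.png

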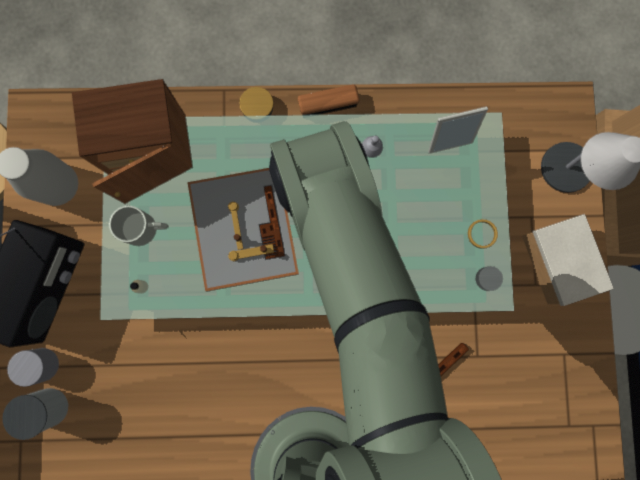

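The top view shows everything in its place: the mug at (130,223) and the chest door have not moved, the tin is only in shadow, and the bell is partly hidden by the arm. The comb is under the keeper and both bars are at their stops. Handing in.

Run:
```python
from workcell import job_done
print(job_done())
```

```text
the job is handed in; nothing more can be done
None
```

The comb is fully home in its cut-out, the keeper bar is all the way across it, and the lock bar is all the way round against the keeper. I handed in at about 40.5 s, with the robot touching nothing.

- **Comb:** I took the smaller comb, the one on the glass. I set it into the cut-out and pressed it down until it stopped firmly at z = 0.120 m, which is its home height. The first grip had the fingertips touching the glass, so I gripped again about 8 mm higher before lifting.
- **Press force:** the press on the comb peaked at about 29 N at the wrist, against the suggested 5 to 12 N. About 30 N also showed while lowering it in. No force reading went past about 30 N, under the 40 N and 120 N limits.
- **Keeper and lock:** I swung each by its knob. A first check put the keeper at about 1.54 to 1.56 rad, so I pushed both bars against their stops, at about 13 N for the keeper and 11 N for the lock. The last wrist picture gave the keeper 1.569 rad and the lock 1.552 rad. The lock figure is 0.02 rad short of 1.57; I put that down to measuring error, because the lock met a firm stop.
- **Other things:** comparing top views from before and after, the mug, bell, polish, tin, bangle, larger comb and chest door had not moved. No single picture shows them all clear of the arm. The mug was hidden in one and the larger comb in the other; the bell and tin were partly hidden or in shadow in the last one.

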